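Pack brassware in two layers with a separator and push the crate up onto the parcel scale

TASK

Pack this order for dispatch while the crate stands at the foot of the scale's ramp: lay the two long brass boxes flat, side by side, on the crate's floor, then lay the plywood separator on top of them (batten up, level, inside the end boards and corner posts), then stand every round brass tin on the bench upright on the separator. Only then push the loaded crate up the ramp, without lifting it, until its rear edge drops behind the lip and it sits level on the scale's platform with everything still in place; do not disturb the teapot, the two dome stakes or the pot lid.

Things in the scene. Friction and masses are not known exactly. Their poses are not given: they have to be found in the camera images.
- crate: Loose open wooden crate, 172 (its x) x 152 mm (its y), inside 160 x 140, floor 6 mm. Origin: centre of underside. End boards (y ends) 6 mm thick, 44 mm high; sides (x ends) 14 mm high, with 44 mm high corner posts over the last 14 mm of the inside length at each corner. Starts before the ramp's foot, +y roughly up the ramp. 0.3 kg empty, 1 kg full at most.
- crate_rear (a point): Middle of the outer face of the crate's rear (-y) end board, 22 mm above its underside: the place to push, +y, with 5 to 15 N, moving up as fast as the ramp rises (a level push presses it into the ramp and binds). As the crate's middle passes the crest it rocks forward and its rear rises about 20 mm; the rear end drops 7 mm once it has cleared the lip.
- scale: Low steel parcel scale, fixed. Origin: on the bench under the platform's centre; y points up the ramp (roughly the bench's +y). The ramp rises evenly from 0 at y = -245 mm to 27 mm high at y = -95 mm. Side guards, inner faces at x = +-100 mm, stand 16 mm above the platform, 10 mm above the ramp. A 45 mm high display stands on the -x side.
- scale_lip (a point): Middle of the lip's rear edge, 27 mm above the bench, y = -88 mm from the scale's origin. The lip is 7 mm wide, level, at the top of the ramp; behind it (+y) lies the platform, 7 mm lower.
- scale_platform (a point): Centre of the platform's top, 20 mm above the bench. The platform runs from the lip (y = -88 mm) to a 50 mm high back stop (y = +88 mm). A crate fully home has its origin within 12 mm of this point.
- separator: Loose plywood sheet, 144 (its x) x 124 (its y) x 5 mm, 60 g, flat on the bench to the left. On its upper side a batten to grip, 10 mm wide (x), 80 mm long (y), 18 mm high, runs along the middle; its top is 23 mm above the underside. Origin: centre of underside. In the crate its 144 mm side lies along the crate's x, with 8 mm play all round, 36 mm above the crate's underside.
- box_a: Long low brass box with a closed flat top, 50 mm (x) x 120 mm (y) x 30 mm high, loose, about 0.12 kg. Origin: centre of the underside.
- box_b: The other long brass box, same as box_a.
- tin_a: Round closed brass tin, 61 mm diameter, 38 mm high, loose, about 80 g; stands upright (z up) on the bench beyond the scale. Origin: centre of the underside. Two to four tins are on the bench, the rest are absent (None).
- tin_b: Round closed brass tin, 61 mm diameter, 38 mm high, loose, about 80 g; stands upright (z up) on the bench beyond the scale. Origin: centre of the underside. Two to four tins are on the bench, the rest are absent (None).
- tin_c: Round closed brass tin, 61 mm diameter, 38 mm high, loose, about 80 g; stands upright (z up) on the bench beyond the scale. Origin: centre of the underside. Two to four tins are on the bench, the rest are absent (None).
- tin_d: Round closed brass tin, 61 mm diameter, 38 mm high, loose, about 80 g; stands upright (z up) on the bench beyond the scale. Origin: centre of the underside. Two to four tins are on the bench, the rest are absent (None).
- teapot: Glass teapot, 124 mm diameter with a handle and spout, 116 mm high, full and fragile; a bystander. Origin: centre of the underside.
- stake_big: Steel dome stake (bell-shaped forming tool), 72 mm diameter, 85 mm high; bystander. Origin: centre of the underside.
- stake_small: Smaller steel dome stake, 52 mm diameter, 62 mm high; bystander. Origin: centre of the underside.
- pot_lid: Brass pot lid with knob, 84 mm diameter, 37 mm high; bystander. Origin: centre of the underside.
Mind the look-alikes: they are no part of the job. What is meant by the separator is not pink, and is the larger of those in its own colour.

How it is judged:
On the way, in this order (a step that is already met when the one before it is completed fails the run):
1. both boxes lie flat on the crate's floor, released, the crate still at the foot of the ramp (x of box_a in the frame of crate between -0.06 and 0.06 m and y of box_a in the frame of crate between -0.055 and 0.055 m and z of box_a in the frame of crate between 0.001 and 0.011 m and angle between each of box_a, box_b's own z axis and vertical below 0.1 rad and x of box_b in the frame of crate between -0.06 and 0.06 m and y of box_b in the frame of crate between -0.055 and 0.055 m and z of box_b in the frame of crate between 0.001 and 0.011 m and y of crate in the frame of scale below -0.25 m and linear speed of each of box_a, box_b below 0.03 m/s and contact force between the fingers and box_a below 0.3 N and contact force between the fingers and box_b below 0.3 N), for 0.2 s.
2. the separator lies level on the boxes inside the crate, released, the crate still at the foot of the ramp (x of box_a in the frame of crate between -0.06 and 0.06 m and y of box_a in the frame of crate between -0.055 and 0.055 m and z of box_a in the frame of crate between 0.001 and 0.011 m and angle between each of box_a, box_b's own z axis and vertical below 0.1 rad and x of box_b in the frame of crate between -0.06 and 0.06 m and y of box_b in the frame of crate between -0.055 and 0.055 m and z of box_b in the frame of crate between 0.001 and 0.011 m and x of separator in the frame of crate between -0.018 and 0.018 m and y of separator in the frame of crate between -0.018 and 0.018 m and z of separator in the frame of crate between 0.031 and 0.041 m and angle between the z axis of separator and the z axis of crate, either way round below 0.07 rad and angle between separator's own z axis and vertical below 0.3 rad and y of crate in the frame of scale below -0.25 m and linear speed of separator below 0.03 m/s and contact force between the fingers and separator below 0.3 N), for 0.2 s.
3. every tin stands upright on the separator, released, the crate still at the foot of the ramp (x of box_a in the frame of crate between -0.06 and 0.06 m and y of box_a in the frame of crate between -0.055 and 0.055 m and z of box_a in the frame of crate between 0.001 and 0.011 m and angle between each of box_a, box_b's own z axis and vertical below 0.1 rad and x of box_b in the frame of crate between -0.06 and 0.06 m and y of box_b in the frame of crate between -0.055 and 0.055 m and z of box_b in the frame of crate between 0.001 and 0.011 m and x of separator in the frame of crate between -0.018 and 0.018 m and y of separator in the frame of crate between -0.018 and 0.018 m and z of separator in the frame of crate between 0.031 and 0.041 m and angle between the z axis of separator and the z axis of crate, either way round below 0.07 rad and angle between separator's own z axis and vertical below 0.3 rad and x of tin_a in the frame of separator between -0.06 and 0.06 m and y of tin_a in the frame of separator between -0.052 and 0.052 m and z of tin_a in the frame of separator between 0.001 and 0.01 m and angle between each of tin_a, tin_b, tin_c, tin_d's own z axis and vertical below 0.15 rad and x of tin_b in the frame of separator between -0.06 and 0.06 m and y of tin_b in the frame of separator between -0.052 and 0.052 m and z of tin_b in the frame of separator between 0.001 and 0.01 m and x of tin_c in the frame of separator between -0.06 and 0.06 m and y of tin_c in the frame of separator between -0.052 and 0.052 m and z of tin_c in the frame of separator between 0.001 and 0.01 m and x of tin_d in the frame of separator between -0.06 and 0.06 m and y of tin_d in the frame of separator between -0.052 and 0.052 m and z of tin_d in the frame of separator between 0.001 and 0.01 m and y of crate in the frame of scale below -0.25 m and linear speed of each of tin_a, tin_b, tin_c, tin_d below 0.03 m/s and contact force between the fingers and tin_a below 0.3 N and contact force between the fingers and tin_b below 0.3 N and contact force between the fingers and tin_c below 0.3 N and contact force between the fingers and tin_d below 0.3 N), for 0.2 s.
At the end, for the whole second after the job is handed in: Crate level on the platform behind the lip (within 17 mm of its centre along, 18 mm across); both boxes flat on its floor; separator on them (within 18 mm of the crate's centre, level to 0.07 rad); every tin upright on the separator, its centre within 60 x 52 mm of the middle; all at rest (x of box_a in the frame of crate between -0.06 and 0.06 m and y of box_a in the frame of crate between -0.055 and 0.055 m and z of box_a in the frame of crate between 0.001 and 0.011 m and angle between each of box_a, box_b's own z axis and vertical below 0.1 rad and x of box_b in the frame of crate between -0.06 and 0.06 m and y of box_b in the frame of crate between -0.055 and 0.055 m and z of box_b in the frame of crate between 0.001 and 0.011 m and x of separator in the frame of crate between -0.018 and 0.018 m and y of separator in the frame of crate between -0.018 and 0.018 m and z of separator in the frame of crate between 0.031 and 0.041 m and angle between the z axis of separator and the z axis of crate, either way round below 0.07 rad and angle between separator's own z axis and vertical below 0.3 rad and x of tin_a in the frame of separator between -0.06 and 0.06 m and y of tin_a in the frame of separator between -0.052 and 0.052 m and z of tin_a in the frame of separator between 0.001 and 0.01 m and angle between each of tin_a, tin_b, tin_c, tin_d's own z axis and vertical below 0.15 rad and x of tin_b in the frame of separator between -0.06 and 0.06 m and y of tin_b in the frame of separator between -0.052 and 0.052 m and z of tin_b in the frame of separator between 0.001 and 0.01 m and x of tin_c in the frame of separator between -0.06 and 0.06 m and y of tin_c in the frame of separator between -0.052 and 0.052 m and z of tin_c in the frame of separator between 0.001 and 0.01 m and x of tin_d in the frame of separator between -0.06 and 0.06 m and y of tin_d in the frame of separator between -0.052 and 0.052 m and z of tin_d in the frame of separator between 0.001 and 0.01 m and x of crate in the frame of scale between -0.018 and 0.018 m and y of crate in the frame of scale between -0.017 and 0.017 m and z of crate in the frame of scale between 0.016 and 0.0245 m and angle between crate's own z axis and vertical below 0.05 rad and linear speed of each of tin_a, tin_b, tin_c, tin_d, box_a, box_b, separator, crate below 0.03 m/s); the robot touches nothing.
It fails at once if the crate is lifted off (its origin more than 70 mm above the bench) or tipped by more than 0.4 rad (height (world z) of crate above 0.07 m or angle between crate's own z axis and vertical above 0.4 rad).
It fails at once if the teapot is moved by more than 30 mm or tipped (distance of teapot from where it was at the start of the episode above 0.03 m or angle between teapot's own z axis and vertical above 0.3 rad).
It fails at once if a dome stake or the pot lid is moved by more than 40 mm (distance of any of stake_big, stake_small, pot_lid from where it was at the start of the episode above 0.04 m).
Of tin_a, tin_b, tin_c, tin_d only 2 to 4 are there at a start; the rules pass over those that are not, and their reading is None.
At some moment in a run one of box_a, box_b, separator may be knocked a few centimetres aside while the robot is not near it.
It also fails if it takes over 210 s, if anything falls off the work surface, if the arm or the gripper's body presses on something with over 40 N, if the wrist force passes 120 N, or if a joint passes its speed limit or range.

ROBOT

A 6-joint arm with a two-finger parallel gripper is mounted at the origin on the work surface. World frame = base frame: x ahead of the robot, y to its left, z up, the work surface at z = 0. Lengths are in m, angles in rad, forces in N, time in s.
With the tool pointing down it reaches from about 0.25 to 0.775 m from the base axis. Payload 4 kg.
Tool frame: the origin (TCP) lies on the centre line of the jaws, within the pads' length; the fingertips stand 17 mm ahead of it and the grasp point (between the pads) lies 2 mm behind it; z points along the fingers, y is the line along which they close (so a half turn about z gives the same grasp; the last joint's range is limited). The gripper opens to 94 mm and grips with 3 to 60 N. Pads are 16 mm wide; open, the fingers measure 119 mm over their backs; the gripper's body (75 mm by 177 mm) begins 78 mm behind the grasp point.
Start: joints at [-1.264, 0.087, 1.371, -0, 1.684, -0.103], TCP at [0.219, -0.504, 0.223] pointing down, gripper open.
Joint ranges: [-3.1, 3.1], [-0.76, 2.03], [0.27, 2.55], [-1.08, 4.22], [0.17, 2.65], [-2.57, 2.57]. Speed limits (rad/s): [2.79, 2.79, 3.14, 3.14, 3.14, 3.14].

INTERFACE

Orientations are given as [roll, pitch, yaw] about the fixed x, y, z axes, in that order (R = Rz(yaw) Ry(pitch) Rx(roll)).
In Python, from bench import robot gives the robot as it stands.
- The arm moves only by the tool servo_tool, never from a script. Its argument "plan" is a list of rows, each a list of 7 numbers: the shift along the tool's x, y, z normalised to -1 to 1, where 1 is 0.1 m, then the turn, a rotation vector about the tool's x, y, z normalised to -1 to 1, where 1 is pi/2 rad, then the finger opening in mm, from 0 to 94. In form: [[x, y, z, ax, ay, az, gripper], ...]. A call has 1 to 12 rows; each row is the pose to reach, as a shift and turn from the pose commanded when the call began, along the tool's axes at that moment; what a row does not reach only later rows make up. A row lasts 1/12 s, in which the tool goes at most 41.7 mm and 7.16 degrees, less where a joint would pass 70% of its speed; a pose out of reach is approached as far as the arm can. A call with a number of a shift or a turn outside -1 to 1 is refused whole. A call with a gripper value outside its range is refused whole. The fingers move at their own pace and stop on an object; the grip force is fixed at half the most. Time passes only in rows, so rows that repeat a pose let the fingers close. It gives the time, the measured TCP pose, the force, the opening and the grip force at its end, in the units of the state.
- robot.get_obs(): the state, without advancing time (a new reading comes with each control period).
- robot.snapshot(name): name is "scene" or "side" or "wrist"; returns the picture (420x560x3 uint8, red, green, blue); there is no depth.
- robot.camera_params(name): a dict with "camera_matrix" (3x3 intrinsics, pixels), "rvec" (rotation vector, rad) and "tvec" (3), from world to camera coordinates, as OpenCV has them; the wrist camera has in their place "tool_from_camera" (4x4, takes a point from camera to tool coordinates, whose origin is the TCP and whose axes are the flange's). Camera axes: x right, y down, z forward; pixel columns grow to the right and rows downward; lengths in m; the calibration is good to about 2 mm. A picture is of the moment at which its call begins: read the wrist's pose just before it. camera_params takes no time and is no camera call.
- robot.close_job(): hands the job in; it is judged then, once.
Trained networks look in the newest picture that a camera, given by its name, has taken for a name from the list of things; names that differ only in an ending like _2 or _b are one class to them, and where a whole thing is asked for, a point or a joint stands for the part that bears it (a point fixed in the world has none). Each returns a list of dicts, best first, with "conf" (0 to 1); they miss things now and then, are a little off and sometimes report something else, mostly with a low value. They report only what shows in the picture. A call takes as long as a camera call. They do not tell look-alikes from the thing itself.
- robot.find_in(thing, camera): "extent" ([centre column, centre row, width, height] in pixels, round what is visible of it).
The state is a dict: "time": time; "joint_positions": joint angles; "qvel": joint speeds; "joint_torque": joint torques, N m; "tool_pos": TCP position; "ee_rot": TCP orientation; "wrist_force": force on the tool from outside, world axes, zero at the start; "wrist_torque": the same for the moment, N m; "width": finger opening in m; "finger_force": force on a finger pad.
Only numpy, scipy, OpenCV 4.12 (cv2) and the standard library are available. Lean on these libraries where they do the work, as an engineer would, in place of code of your own. Each camera call takes 0.05 s, during which the arm holds its last target. There are 200 camera calls.

## Working session

There is one attempt and no reset: what is moved stays moved. The work goes in short steps, Python scripts to look and compute and a tool call to move; the robot and the scene stay as the last step left them, time stands still between calls to the robot, and variables do not carry over. Pictures are saved under pics/ and viewed, at most 14 in all, crops included, and the job is handed in when it is done.

Besides the shell and the picture viewer there is one more tool, called after ">>>" as name(argument=value, ...) on one line, values as JSON. servo_tool: Moves the arm, as the interface text tells. Scaled input: -1 to 1 covers 0.1 m each way for a shift and pi/2 rad each way for a turn. Its arguments: {"type":"object","properties":{"plan":{"type":"array","items":{"type":"array","items":{"type":"number"}}}},"required":["plan"]}

```bash
mkdir -p pics; ls; cat > h.py <<'E'
from bench import robot
import numpy as np, cv2
from scipy.spatial.transform import Rotation as R
def cam(n):
    p=robot.camera_params(n); K=np.array(p["camera_matrix"],float)
    if n=="wrist":
        o=robot.get_obs(); T=np.eye(4); T[:3,:3]=R.from_euler('xyz',o["ee_rot"]).as_matrix(); T[:3,3]=o["tool_pos"]
        M=np.linalg.inv(T@np.array(p["tool_from_camera"])); return K,M[:3,:3],M[:3,3]
    return K,cv2.Rodrigues(np.array(p["rvec"],float))[0],np.array(p["tvec"],float).ravel()
def ray(c,u,v,z):
    K,Rm,t=c; d=Rm.T@np.linalg.inv(K)@[u,v,1]; o=-Rm.T@t; return (o+d*(z-o[2])/d[2])
def proj(c,P):
    K,Rm,t=c; q=(Rm@np.array(P,float).T).T+t; q=q@K.T; return q[:,:2]/q[:,2:]
def snap(n,f=None,s=1):
    im=robot.snapshot(n)
    if f: cv2.imwrite('pics/'+f,cv2.resize(im[...,::-1],None,fx=s,fy=s))
    return im
E
python3 - <<'E'
from h import *
print(robot.get_obs())
a=snap("scene","scene0.png",1.4);b=snap("side","side0.png",1.4);w=snap("wrist","w0.png")
for n in("scene","side"):
    c=cam(n); print(n,-c[1].T@c[2])
    for t in["crate","scale","separator","box_a","tin_a","teapot","stake_big","stake_small","pot_lid"]:
        print(t,[(round(d["conf"],2),np.round(d["extent"]).astype(int).tolist()) for d in robot.find_in(t,n)])
E
```

```text
pics
{'time': 0.0, 'joint_positions': array([-1.26410303e+00,  8.79564833e-02,  1.37222170e+00,  1.00296461e-05,
        1.68361633e+00, -1.03084587e-01]), 'qvel': array([-0.00206772, -0.00113168, -0.00118628, -0.00143111,  0.00246389,
       -0.00197142]), 'joint_torque': array([ 6.14008623e-04, -3.40179241e+01, -3.02427149e+01,  7.17027392e-02,
        3.27562506e-02, -1.72923042e-04]), 'tool_pos': array([ 0.21897546, -0.50397526,  0.22131986]), 'ee_rot': array([-3.13940351e+00, -2.36490971e-04,  4.09778739e-01]), 'wrist_force': array([ 0.15861583,  0.10992437, -0.12613466]), 'wrist_torque': array([ 0.0113925 ,  0.03884528, -0.02539255]), 'finger_force': 0.0, 'width': 0.09407637157058128}
scene [1.38816551 0.86757379 1.05545322]
crate [(0.82, [225, 174, 75, 52])]
scale [(0.75, [291, 222, 143, 92])]
separator [(0.76, [452, 268, 51, 35]), (0.71, [411, 221, 59, 40]), (0.66, [163, 232, 25, 30]), (0.57, [293, 222, 146, 93]), (0.56, [370, 275, 73, 47])]
box_a [(0.85, [182, 155, 37, 24]), (0.69, [269, 270, 38, 41]), (0.61, [371, 276, 69, 43])]
tin_a [(0.95, [204, 228, 18, 25]), (0.83, [18
[... 154 characters left out ...]
 [164, 232, 27, 33]), (0.48, [296, 223, 141, 84])]
stake_small [(0.88, [197, 257, 21, 27])]
pot_lid [(0.59, [228, 290, 32, 25])]
side [ 0.01190721 -0.87199974  1.22620698]
crate [(0.95, [335, 282, 50, 71]), (0.34, [230, 153, 48, 35])]
scale [(0.67, [268, 215, 123, 114])]
separator [(0.71, [230, 153, 46, 31])]
box_a [(0.89, [305, 168, 22, 33]), (0.72, [365, 339, 53, 44])]
tin_a [(0.94, [351, 215, 25, 27]), (0.85, [385, 274, 24, 24]), (0.69, [368, 250, 23, 27]), (0.68, [324, 190, 15, 22]), (0.47, [362, 186, 15, 17])]
teapot [(0.89, [280, 123, 35, 42]), (0.33, [230, 155, 49, 34])]
stake_big [(0.8, [388, 214, 22, 27])]
stake_small [(0.68, [362, 187, 14, 17])]
pot_lid [(0.63, [339, 163, 24, 17])]
```

View pics/scene0.png

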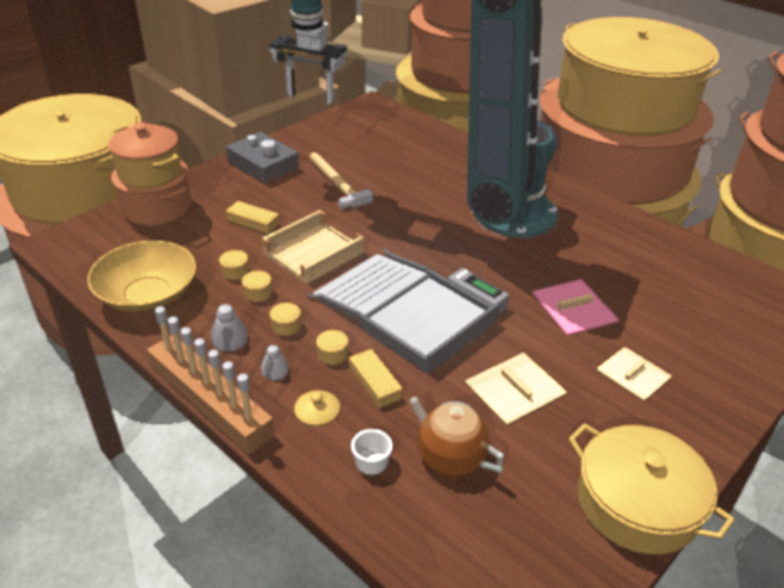

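View pics/side0.png

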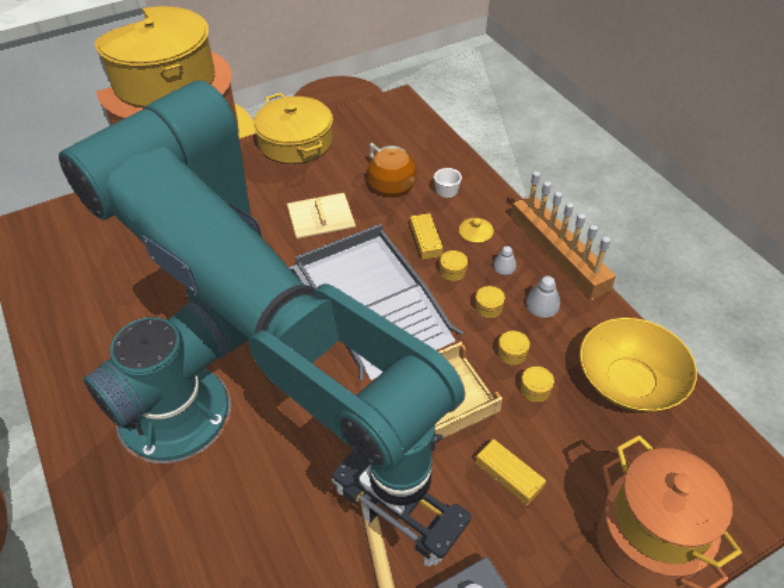

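Candidates for the separator, in scene pixels: pink (411,218), small pale (453,266) and large pale (369,276). The large pale one at (369,276) matches the description. There are two boxes, at (181,154) and (268,270), and four tins, at (168,189), (183,204), (204,228) and (237,247). The crate is at (224,174). Next I fit poses.

```bash
cat >> h.py <<'E'
from scipy.optimize import minimize
def boxpts(lx,ly,h,z0=0): return np.array([[sx*lx/2,sy*ly/2,z] for sx in(-1,1) for sy in(-1,1) for z in(z0,z0+h)])
def cyl(d,h): a=np.linspace(0,2*np.pi,40); return np.array([[d/2*np.cos(t),d/2*np.sin(t),z] for t in a for z in(0,h)])
def brass(im):
    q=cv2.cvtColor(im,cv2.COLOR_RGB2HSV); return cv2.inRange(q,(18,150,70),(32,255,255))
def pale(im):
    q=cv2.cvtColor(im,cv2.COLOR_RGB2HSV); return cv2.inRange(q,(15,50,130),(32,165,255))
def fit(views,pts,p0,z0=0,pad=25,S=2,iters=(0.03,0.3)):
    """views: list of (cam,mask); p0=(x,y,yaw); hull IoU fit. returns pose, iou"""
    rois=[]
    def hull(c,p):
        P=pts@R.from_euler('z',p[2]).as_matrix().T+[p[0],p[1],z0]
        return proj(c,P)
    for c,m in views:
        q=hull(c,p0); a=np.floor(q.min(0)-pad).astype(int).clip(0); b=(q.max(0)+pad).astype(int)
        sub=m[a[1]:b[1],a[0]:b[0]]; sub=cv2.morphologyEx(sub,cv2.MORPH_CLOSE,np.ones((5,5)))
        n,l,st,_=cv2.connectedComponentsWithStats(sub)
        # component nearest to predicted centre
        ctr=q.mean(0)-a; best=min([i for i in range(1,n) if st[i,4]>40] or [0],key=lambda i:np.linalg.norm(np.argwhere(l==i)[:,::-1].mean(0)-ctr))
        s=(l==best).astype(np.uint8) if best else sub*0
        rois.append((c,a,cv2.resize(s,None,fx=S,fy=S,interpolation=cv2.INTER_LINEAR)))
    def f(v):
        p=[p0[0]+v[0]*.01,p0[1]+v[1]*.01,p0[2]+v[2]*.1]; e=0
        for c,a,s in rois:
            q=((hull(c,p)-a+.5)*S-.5); k=np.zeros_like(s)
            cv2.fillConvexPoly(k,cv2.convexHull((q*16).round().astype(np.int32)),1,shift=4)
            i=(k&s).sum(); e+=1-i/max(1,(k|s).sum())
        return e/len(rois)
    best=None
    for y in ([0] if iters[1]==0 else np.arange(-1.5,1.6,.5)):
        r=minimize(f,[0,0,y/.1],method='Nelder-Mead',options=dict(initial_simplex=np.array([[0,0,y/.1],[1.5,0,y/.1],[0,1.5,y/.1],[0,0,y/.1+2]])))
        if best is None or r.fun<best.fun: best=r
    v=best.x; return np.array([p0[0]+v[0]*.01,p0[1]+v[1]*.01,p0[2]+v[2]*.1]),1-best.fun
def plan(x,y,z,yaw,note=''):
    """print chunks of tool-frame moves to world target"""
    o=robot.get_obs(); R0=R.from_euler('xyz',o["ee_rot"]); g=R.from_euler('xyz',[np.pi,0,yaw])
    d=R0.inv().apply(np.array([x,y,z])-o["tool_pos"])/.1; t=(R0.inv()*g).as_rotvec()/(np.pi/2)
    n=int(np.ceil(np.abs(d).max())); print(note,'shift',np.round(d,3),'turn',np.round(t,3),'calls>=',n,'tool',np.round(o["tool_pos"],4),'yaw',round(o["ee_rot"][2],3))
E
python3 - <<'E'
from h import *
a=cv2.imread('pics/scene0.png');
s=cam("scene");d=cam("side")
A=snap("scene");B=snap("side")
VS=(s,brass(A));VD=(d,brass(B))
for n,px in dict(boxA=(181,154),boxB=(268,270)).items():
    p=ray(s,*px,.015); print(n,p, fit([VS],boxpts(.05,.12,.03),(p[0],p[1],0)),fit([VD],boxpts(.05,.12,.03),(p[0],p[1],0)))
for px in [(168,189),(183,204),(204,228),(237,247)]:
    p=ray(s,*px,.019); print('tin',fit([VS],cyl(.061,.038),(p[0],p[1],0),iters=(0,0)),fit([VD],cyl(.061,.038),(p[0],p[1],0),iters=(0,0)))
p=ray(s,369,276,.003);print('sep',fit([(s,pale(A))],boxpts(.144,.124,.005),(p[0],p[1],0)),fit([(d,pale(B))],boxpts(.144,.124,.005),(p[0],p[1],0)))
# crate corners in scene by hand (post tops z=.044) & scale corners: display px/1.4
for n,u,v,z in [('crate L',265,240,.044),('crate back',320,214,.044),('crate R',363,240,.044),('crate front',304,267,.044),('ramp L',313,295,0.01),('ramp top?',378,257,.01),('stop front',430,350,.05),('stop R',507,297,.05)]:
    print(n,ray(s,u/1.4,v/1.4,z)[:2])
for n,px in dict(teapot=(326,313),sb=(164,233),ss=(197,258),lid=(228,290)).items(): print(n,ray(s,*px,.03)[:2])
E
```

```text
boxA [ 0.48216538 -0.42324243  0.015     ] (array([ 0.48216538, -0.42324243, -1.5       ]), np.float64(0.0)) (array([ 0.4925095 , -0.42444425,  0.27673876]), np.float64(0.9275031159119236))
boxB [0.66265091 0.16784542 0.015     ] (array([ 0.66265091,  0.16784542, -1.5       ]), np.float64(0.0)) (array([0.66578304, 0.09343238, 0.14422434]), np.float64(0.5814530126456732))
tin (array([ 0.63604679, -0.29362748,  0.        ]), np.float64(0.0)) (array([ 0.64454557, -0.29738577,  0.02140175]), np.float64(0.924015009380863))
tin (array([ 0.64972342, -0.2028811 ,  0.        ]), np.float64(0.0)) (array([ 0.65412334, -0.20480727,  0.08188749]), np.float64(0.9252432155657963))
tin (array([ 0.6758909 , -0.07537263,  0.        ]), np.float64(0.0)) (array([ 0.68205116, -0.0778842 ,  0.08686253]), np.float64(0.9218390804597701))
tin (array([0.663101  , 0.04873195, 0.        ]), np.float64(0.0)) (array([0.67027217, 0.05013907, 0.00570643]), np.float64(0.40429581294181616))
sep (array([ 0.48251075,  0.36325421, -0.23131288]), np.float64(0.41354591521443584)) (array([ 0.48717386,  0.3608765 , -0.22339183]), np.float64(0.9705691408785977))
crate L [ 0.55060316 -0.29150967]
crate back [ 0.39131358 -0.28251639]
crate R [ 0.39324259 -0.13604721]
crate front [ 0.55441879 -0.1546863 ]
ramp L [ 0.57771564 -0.10193816]
ramp top? [ 0.3822666  -0.09866251]
stop front [0.56101461 0.2135583 ]
stop R [0.32979645 0.22195808]
teapot [0.67686704 0.37746358]
sb [ 0.77579719 -0.12785066]
ss [0.77463196 0.01336255]
lid [0.79306622 0.15557617]
```

```bash
python3 - <<'E'
from h import *
print(np.round(robot.camera_params("wrist")["tool_from_camera"],3), np.round(robot.camera_params("wrist")["camera_matrix"],1))
A=cv2.cvtColor(cv2.imread('pics/scene0.png'),cv2.COLOR_BGR2HSV)
for n,u,v in [('boxA',250,214),('boxB top',375,373),('sepbig',500,395),('sepsmall',630,370),('table',420,420),('cratefloor',312,245)]: print(n,A[v,u])
plan(0.49,-0.40,0.27,1.8)
E
```

```text
[[ 0.    -0.968 -0.252  0.073]
 [ 1.     0.     0.001  0.   ]
 [-0.    -0.252  0.968 -0.162]
 [ 0.     0.     0.     1.   ]] [[300.5   0.  280.5]
 [  0.  300.5 210.9]
 [  0.    0.    1. ]]
boxA [ 23 130 245]
boxB top [ 24 125 248]
sepbig [ 27  35 255]
sepsmall [ 24  70 253]
table [ 13  66 135]
cratefloor [ 26  64 254]
 shift [ 2.901  0.121 -0.475] turn [ 0.     0.    -0.885] calls>= 3 tool [ 0.2191 -0.5045  0.2225] yaw 0.41
```

>>> servo_tool(plan=[[0.3,0.02,-0.05,0,0,0,94],[0.65,0.03,-0.1,0,0,0,94],[0.97,0.04,-0.16,0,0,0,94],[0.97,0.04,-0.16,0,0,0,94]])

```text
time: 1.48
tool_pos: [0.3143, -0.4677, 0.2398]
ee_rot: [3.139, -0.003, 0.416]
wrist_force: [1.1, -0.6, -0.2]
width: 0.0936
finger_force: 0.0
```

>>> servo_tool(plan=[[0.3,0.02,-0.05,0,0,0,94],[0.65,0.03,-0.1,0,0,0,94],[0.97,0.04,-0.16,0,0,0,94],[0.97,0.04,-0.16,0,0,0,94]])

```text
time: 1.82
tool_pos: [0.4046, -0.4326, 0.2554]
ee_rot: [3.14, -0.003, 0.416]
wrist_force: [-0.3, -0.2, -0.5]
width: 0.0938
finger_force: 0.0
```

>>> servo_tool(plan=[[0.3,0.02,-0.05,0,0,-0.07,94],[0.65,0.03,-0.1,0,0,-0.14,94],[0.97,0.04,-0.16,0,0,-0.22,94],[0.97,0.04,-0.16,0,0,-0.3,94],[0.97,0.04,-0.16,0,0,-0.38,94],[0.97,0.04,-0.16,0,0,-0.46,94],[0.97,0.04,-0.16,0,0,-0.54,94],[0.97,0.04,-0.16,0,0,-0.62,94],[0.97,0.04,-0.16,0,0,-0.7,94],[0.97,0.04,-0.16,0,0,-0.78,94],[0.97,0.04,-0.16,0,0,-0.84,94],[0.97,0.04,-0.16,0,0,-0.885,94]])

```text
time: 2.82
tool_pos: [0.4899, -0.4003, 0.2702]
ee_rot: [-3.141, -0.0, 1.804]
wrist_force: [0.2, 1.1, 0.3]
width: 0.094
finger_force: 0.0
```

>>> servo_tool(plan=[[0,0,0,0,0,0,94],[0,0,0,0,0,0,94]])

```text
time: 2.98
tool_pos: [0.4902, -0.4, 0.2703]
ee_rot: [-3.141, -0.0, 1.797]
wrist_force: [-0.1, 0.5, 0.1]
width: 0.0942
finger_force: 0.0
```

```bash
cat >> h.py <<'E'
def brassS(im):
    q=cv2.cvtColor(im,cv2.COLOR_RGB2HSV); return cv2.inRange(q,(18,95,90),(32,255,255))
E
python3 - <<'E'
from h import *
c=cam("wrist"); W=snap("wrist","w1.png"); B=snap("side","side1.png",1.4)
b=boxpts(.05,.12,.03)
q=cv2.cvtColor(W,cv2.COLOR_RGB2HSV); u,v=proj(c,[(0.492,-0.424,.03)])[0].astype(int); print(u,v,q[v,u])
print('boxA wrist',fit([(c,brassS(W))],b,(0.492,-0.424,.277)),'side',fit([(cam("side"),brass(B))],b,(0.492,-0.424,.277)))
print([(round(x['conf'],2),np.round(x['extent'])) for x in robot.find_in("crate","wrist")])
plan(0.49,-0.4,.2,1.8)
E
```

```text
277 204 [ 27 181 254]
boxA wrist (array([ 0.49042842, -0.42545483,  0.29430819]), np.float64(0.967009989932626)) side (array([ 0.4925419 , -0.4243927 ,  0.27693114]), np.float64(0.9291796469366563))
[(0.74, array([297.,  63., 168., 125.]))]
 shift [-0.001 -0.006  0.704] turn [-0.     0.    -0.001] calls>= 1 tool [ 0.4905 -0.3998  0.2704] yaw 1.798
```

View pics/w1.png

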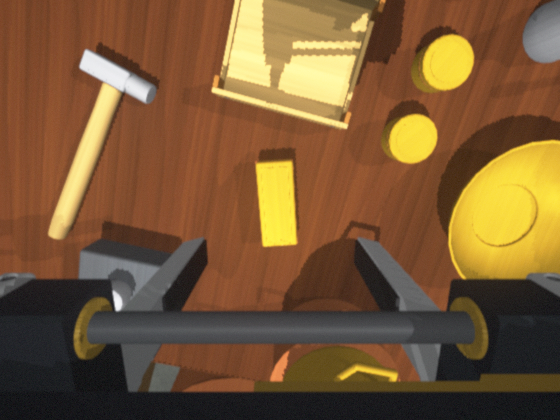

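The box is at wrist pixel (277,203) and fits well. The crate is visible above it. I descend and grip.

```bash
python3 - <<'E'
from h import *
plan(0.4905,-0.4252,.07,1.862)
E
```

```text
shift [-0.247 -0.057  2.004] turn [-0.    0.   -0.04] calls>= 3 tool [ 0.4905 -0.3998  0.2704] yaw 1.798
```

>>> servo_tool(plan=[[-0.08,-0.02,0.33,0,0,-0.02,94],[-0.16,-0.04,0.66,0,0,-0.04,94],[-0.247,-0.057,1,0,0,-0.04,94]])

```text
time: 3.38
tool_pos: [0.4913, -0.4255, 0.1708]
ee_rot: [3.14, 0.003, 1.863]
wrist_force: [0.3, 0.3, -0.7]
width: 0.0938
finger_force: 0.0
```

>>> servo_tool(plan=[[0,0,0.33,0,0,0,90],[0,0,0.66,0,0,0,90],[0,0,1,0,0,0,90],[0,0,1,0,0,0,90]])

```text
time: 3.72
tool_pos: [0.4869, -0.4211, 0.0613]
ee_rot: [-3.134, -0.014, 1.862]
wrist_force: [-1.0, 1.1, -1.3]
width: 0.0906
finger_force: 0.0
```

>>> servo_tool(plan=[[0,0,0.2,0,0,0,90],[0,0,0.4,0,0,0,90],[0,0,0.46,0,0,0,90],[0,0,0.46,0,0,0,90],[0,0,0.46,0,0,0,40],[0,0,0.46,0,0,0,40],[0,0,0.46,0,0,0,40],[0,0,0.46,0,0,0,40],[0,0,0.46,0,0,0,40],[0,0,0.46,0,0,0,40]])

```text
time: 4.55
tool_pos: [0.4911, -0.4251, 0.0251]
ee_rot: [3.141, 0.001, 1.863]
wrist_force: [-0.2, -0.4, 0.2]
width: 0.0535
finger_force: 0.0
```

>>> servo_tool(plan=[[0,0,0,0,0,0,40],[0,0,0,0,0,0,40],[0,0,-0.33,0,0,0,40],[0,0,-0.66,0,0,0,40],[0,0,-1,0,0,0,40],[0,0,-1,0,0,0,40]])

```text
time: 5.05
tool_pos: [0.4939, -0.4278, 0.1335]
ee_rot: [3.135, 0.013, 1.863]
wrist_force: [0.5, -0.1, 1.0]
width: 0.0499
finger_force: 30.0
```

>>> servo_tool(plan=[[0,0,-0.33,0,0,0,40],[0,0,-0.66,0,0,0,40],[0,0,-1,0,0,0,40],[0,0,-1,0,0,0,40]])

```text
time: 5.38
tool_pos: [0.4929, -0.4269, 0.2331]
ee_rot: [3.135, 0.013, 1.863]
wrist_force: [1.2, 0.7, 1.7]
width: 0.0499
finger_force: 30.0
```

```bash
python3 - <<'E'
from h import *
plan(0.475,-0.30,.30,1.5708)
A=snap("scene"); B=snap("side")
q=cv2.cvtColor(A,cv2.COLOR_RGB2HSV)
s=cam("scene");d=cam("side")
def paleS(im):
    q=cv2.cvtColor(im,cv2.COLOR_RGB2HSV); return cv2.inRange(q,(15,25,120),(34,120,255))
b=boxpts(.172,.152,.044)
print(fit([(s,paleS(A))],b,(.472,-.216,0)),fit([(d,pale(B))],b,(.472,-.216,0)))
bb=boxpts(.05,.12,.03)
print('boxB',fit([(s,brassS(A))],bb,(.665,.16,0),pad=15),fit([(d,brass(B))],bb,(.665,.16,0),pad=8))
c=boxpts(.144,.124,.005)
print('sep',fit([(d,pale(B))],c,(.487,.361,-.22)))
for p in[(.645,-.297),(.654,-.205),(.682,-.078),(.669,.049)]:
    print('tin',fit([(s,brassS(A))],cyl(.061,.038),(*p,0),iters=(0,0),pad=5),fit([(d,brass(B))],cyl(.061,.038),(*p,0),iters=(0,0),pad=5))
E
```

```text
shift [ 1.259  0.198 -0.684] turn [0.005 0.007 0.186] calls>= 2 tool [ 0.4929 -0.4269  0.2331] yaw 1.863
(array([ 0.46684991, -0.22680106, -0.03148153]), np.float64(0.8853127346851196)) (array([ 0.47164212, -0.22776989, -0.02448955]), np.float64(0.7687536723901547))
boxB (array([0.66193357, 0.16402315, 2.83261049]), np.float64(0.5908769448373409)) (array([ 0.665,  0.16 , -1.5  ]), np.float64(0.0))
sep (array([ 0.487,  0.361, -1.72 ]), np.float64(0.0))
tin (array([ 0.63648123, -0.29390278,  0.17424158]), np.float64(0.7829201101928375)) (array([ 0.59925663, -0.37273516,  0.53788861]), np.float64(0.6650246305418719))
tin (array([ 0.64761626, -0.20674296,  0.22683338]), np.float64(0.701999070199907)) (array([ 0.64636303, -0.19494954,  0.20292557]), np.float64(0.3483670295489891))
tin (array([ 0.67450946, -0.07822027,  0.27819986]), np.float64(0.8639491794600318)) (array([ 0.68076994, -0.08251382,  0.13786209]), np.float64(0.210161662817552))
tin (array([0.66334892, 0.05192246, 0.01229325]), np.float64(0.8548233046800382)) (array([0.669, 0.049, 0.   ]), np.float64(0.0))
```

>>> servo_tool(plan=[[0.3,0.05,-0.17,0,0,0.07,40],[0.6,0.1,-0.34,0,0,0.14,40],[0.9,0.198,-0.5,0,0,0.186,40],[1,0.198,-0.68,0,0,0.186,40],[1,0.198,-0.68,0,0,0.186,40],[1,0.198,-0.68,0,0,0.186,40],[1,0.198,-0.68,0,0,0.186,40]])

```text
time: 6.07
tool_pos: [0.4806, -0.3238, 0.2894]
ee_rot: [-3.138, -0.002, 1.57]
wrist_force: [-0.3, -0.5, -2.4]
width: 0.0499
finger_force: 30.0
```

```bash
python3 - <<'E'
from h import *
plan(0.475,-0.30,.30,1.5708)
c=cam("wrist"); W=snap("wrist","w2.png",1.4)
m=pale(W)
b=boxpts(.172,.152,.044)
r=fit([(c,m)],b,(.47,-.227,-.03)); print(r)
V=cv2.imread('pics/w2.png')
P=b@R.from_euler('z',r[0][2]).as_matrix().T+[r[0][0],r[0][1],0]
for u,v in proj(c,P): cv2.circle(V,(int(u*1.4),int(v*1.4)),3,(0,0,255),-1)
cv2.imwrite('pics/w2b.png',V)
E
```

```text
shift [ 0.239 -0.056 -0.105] turn [-0.002 -0.001 -0.   ] calls>= 1 tool [ 0.4806 -0.3238  0.2894] yaw 1.57
(array([ 0.46836141, -0.22755246, -0.0283464 ]), np.float64(0.7923123213479766))
```

View pics/w2b.png

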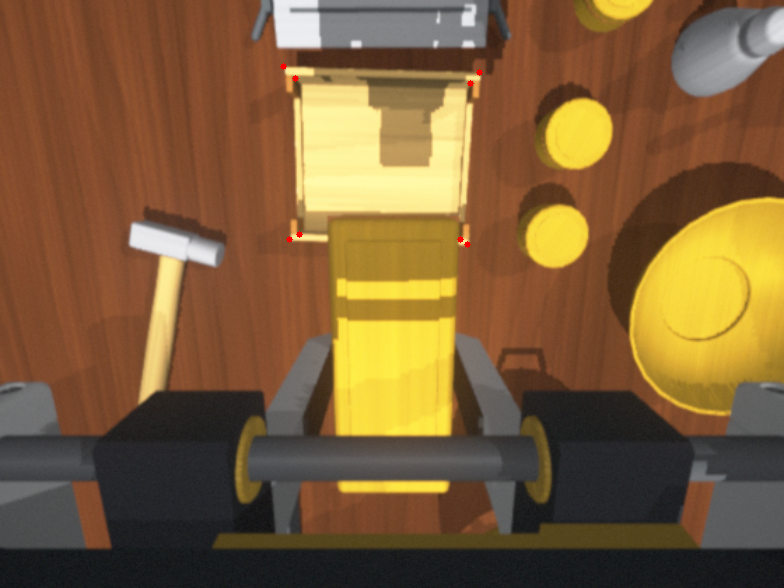

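```bash
python3 - <<'E'
from h import *
c=cam("wrist")
pix=np.array([(286,67.5),(480,73),(469,243),(292,241)])/1.4
Q=np.array([ray(c,u,v,.044)[:2] for u,v in pix])
L=np.array([(-86,76),(86,76),(86,-76),(-86,-76)])/1000
M=Q.mean(0); H=(L.T@(Q-M)); yaw=np.arctan2(H[0,1]-H[1,0],H[0,0]+H[1,1])
print(np.round(Q,4)); r=R.from_euler('z',yaw).as_matrix()[:2,:2]; print(M,yaw,np.round((Q-M-L@r.T)*1000,1))
t=M+r@[.036,0]; print(t); plan(*t,.16,yaw+np.pi/2)
E
```

```text
[[ 0.3862 -0.1501]
 [ 0.5567 -0.1548]
 [ 0.5537 -0.3044]
 [ 0.3822 -0.3024]]
[ 0.46971745 -0.22792138] -0.020883071610300667 [[ 0.9  0. ]
 [-0.6 -1. ]
 [-0.4  1.3]
 [ 0.1 -0.3]]
[ 0.5057096  -0.22867312]
 shift [0.95  0.256 1.293] turn [-0.003 -0.002  0.013] calls>= 2 tool [ 0.4805 -0.324   0.2891] yaw 1.57
```

>>> servo_tool(plan=[[0.3,0.08,0,0,0,0.013,40],[0.6,0.17,0,0,0,0.013,40],[0.95,0.256,0,0,0,0.013,40],[0.95,0.256,0.4,0,0,0.013,40],[0.95,0.256,0.8,0,0,0.013,40],[0.95,0.256,1,0,0,0.013,40]])

```text
time: 6.62
tool_pos: [0.5044, -0.2273, 0.1851]
ee_rot: [-3.133, -0.004, 1.55]
wrist_force: [-0.7, 0.4, -2.0]
width: 0.0497
finger_force: 30.0
```

>>> servo_tool(plan=[[0,0,0.35,0,0,0,40],[0,0,0.7,0,0,0,40],[0,0,0.9,0,0,0,40],[0,0,0.9,0,0,0,40],[0,0,0.9,0,0,0,40],[0,0,0.9,0,0,0,40]])

```text
time: 7.12
tool_pos: [0.5071, -0.2293, 0.1031]
ee_rot: [3.141, 0.001, 1.549]
wrist_force: [0.1, 0.1, -0.3]
width: 0.0497
finger_force: 30.0
```

```bash
python3 - <<'E'
from h import *
plan(.5057,-.2287,.0325,1.550)
E
```

```text
shift [ 0.006 -0.015  0.706] turn [ 0.001  0.    -0.   ] calls>= 1 tool [ 0.5071 -0.2293  0.1031] yaw 1.549
```

>>> servo_tool(plan=[[0,-0.015,0.2,0,0,0,40],[0,-0.015,0.4,0,0,0,40],[0,-0.015,0.58,0,0,0,40],[0,-0.015,0.66,0,0,0,40],[0,-0.015,0.706,0,0,0,40],[0,-0.015,0.706,0,0,0,40],[0,-0.015,0.706,0,0,0,40],[0,-0.015,0.706,0,0,0,55],[0,-0.015,0.706,0,0,0,55],[0,-0.015,0.706,0,0,0,55],[0,-0.015,0.706,0,0,0,55]])

```text
time: 8.03
tool_pos: [0.5057, -0.2287, 0.0328]
ee_rot: [3.14, 0.001, 1.55]
wrist_force: [-1.2, -0.5, -0.1]
width: 0.0552
finger_force: 0.0
```

>>> servo_tool(plan=[[0,0,-0.1,0,0,0,55],[0,0,-0.3,0,0,0,55],[0,0,-0.6,0,0,0,70],[0,0,-1,0,0,0,94],[0,0,-1,0,0,0,94]])

```text
time: 8.45
tool_pos: [0.5094, -0.2308, 0.1419]
ee_rot: [3.127, 0.008, 1.55]
wrist_force: [0.5, -1.4, 0.2]
width: 0.0712
finger_force: 0.0
```

>>> servo_tool(plan=[[0,0,-0.33,0,0,0,94],[0,0,-0.66,0,0,0,94],[0,0,-1,0,0,0,94],[0,0,-1,0,0,0,94],[0,0,-1,0,0,0,94],[0,0,-1,0,0,0,94]])

```text
time: 8.95
tool_pos: [0.505, -0.2283, 0.232]
ee_rot: [3.141, 0.0, 1.55]
wrist_force: [0.5, -0.2, -0.8]
width: 0.0938
finger_force: 0.0
```

```bash
python3 - <<'E'
from h import *
c=cam("wrist"); W=snap("wrist","w3.png")
print('box',fit([(c,brassS(W))],boxpts(.05,.12,.03),(.5057,-.2287,-.02),z0=.006,pad=12))
plan(.66,.164,.27,1.5708)
E
```

```text
box (array([ 0.50722034, -0.21416678, -0.03684367]), np.float64(0.5168216295571324))
 shift [ 3.952  1.472 -0.392] turn [-0.001 -0.001 -0.013] calls>= 4 tool [ 0.5046 -0.2281  0.2307] yaw 1.55
```

View pics/w3.png

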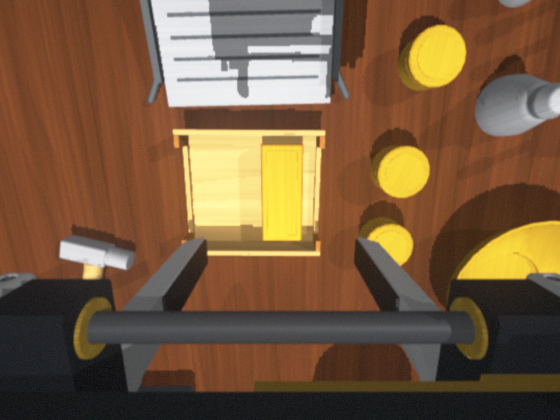

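Box A lies flat in the crate at (282,193). Next is box B.

>>> servo_tool(plan=[[0.33,0.12,-0.1,0,0,-0.013,94],[0.66,0.24,-0.2,0,0,-0.013,94],[0.99,0.36,-0.3,0,0,-0.013,94]])

```text
time: 9.25
tool_pos: [0.5424, -0.1293, 0.2595]
ee_rot: [-3.137, -0.002, 1.569]
wrist_force: [1.3, 0.1, 0.8]
width: 0.0942
finger_force: 0.0
```

>>> servo_tool(plan=[[0.33,0.12,0,0,0,0,94],[0.66,0.24,0,0,0,0,94],[0.99,0.36,-0.1,0,0,0,94]])

```text
time: 9.5
tool_pos: [0.578, -0.0294, 0.2676]
ee_rot: [-3.134, -0.001, 1.57]
wrist_force: [1.1, 0.2, 0.2]
width: 0.0938
finger_force: 0.0
```

>>> servo_tool(plan=[[0.33,0.12,0,0,0,0,94],[0.66,0.24,0,0,0,0,94],[0.99,0.36,0,0,0,0,94]])

```text
time: 9.75
tool_pos: [0.6149, 0.0695, 0.2696]
ee_rot: [-3.138, 0.0, 1.571]
wrist_force: [1.1, -0.5, -0.7]
width: 0.0942
finger_force: 0.0
```

>>> servo_tool(plan=[[0.33,0.12,0,0,0,0,94],[0.66,0.24,0,0,0,0,94],[0.99,0.36,0,0,0,0,94],[0.99,0.36,0,0,0,0,94],[0.99,0.36,0,0,0,0,94],[0.99,0.36,0,0,0,0,94]])

```text
time: 10.25
tool_pos: [0.6507, 0.1664, 0.2698]
ee_rot: [-3.138, 0.001, 1.571]
wrist_force: [-0.6, 0.2, 0.1]
width: 0.0939
finger_force: 0.0
```

```bash
python3 - <<'E'
from h import *
c=cam("wrist"); W=snap("wrist","w4.png")
p,i=fit([(c,brassS(W))],boxpts(.05,.12,.03),(.662,.164,.15),pad=15); print('box',p,i)
print('lid',[(round(x['conf'],2),ray(c,*x['extent'][:2],.02)[:2]) for x in robot.find_in("pot_lid","wrist")])
print('tin',[(round(x['conf'],2),ray(c,*x['extent'][:2],.019)[:2]) for x in robot.find_in("tin_a","wrist")])
plan(p[0],p[1],.08,p[2]+1.5708)
E
```

```text
box [0.66415457 0.16318617 2.85317924] 0.9752041351412091
lid [(0.76, array([0.77934195, 0.13926256]))]
tin [(0.95, array([ 0.68198766, -0.10623683])), (0.74, array([0.66449502, 0.04630915])), (0.25, array([0.77947721, 0.13581578]))]
 shift [-0.02   0.133  1.918] turn [-1.000e-03 -0.000e+00 -1.818e+00] calls>= 2 tool [0.651  0.1653 0.2718] yaw 1.569
```

View pics/w4.png

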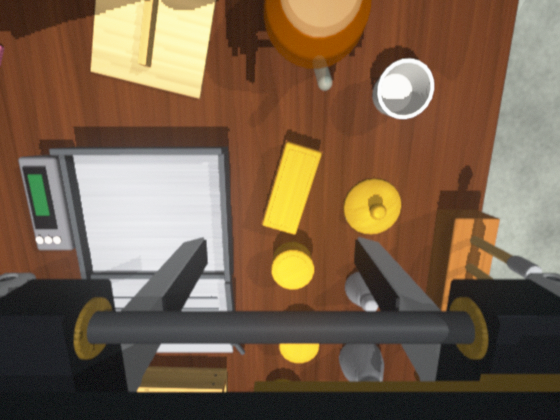

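>>> servo_tool(plan=[[-0.01,0.06,0.33,0,0,0.06,80],[-0.02,0.133,0.66,0,0,0.12,80],[-0.02,0.133,1,0,0,0.183,80],[-0.02,0.133,1,0,0,0.183,80]])

```text
time: 10.73
tool_pos: [0.6599, 0.1624, 0.1619]
ee_rot: [-3.126, 0.008, 1.279]
wrist_force: [-0.7, 0.0, -3.5]
width: 0.0802
finger_force: 0.0
```

>>> servo_tool(plan=[[0,0,0.33,0,0,0,80],[0,0,0.66,0,0,0,80],[0,0,0.92,0,0,0,80],[0,0,0.92,0,0,0,80],[0,0,0.92,0,0,0,80],[0,0,0.92,0,0,0,80]])

```text
time: 11.23
tool_pos: [0.6663, 0.1646, 0.0835]
ee_rot: [3.137, -0.002, 1.284]
wrist_force: [-0.4, -0.6, 0.4]
width: 0.08
finger_force: 0.0
```

```bash
python3 - <<'E'
from h import *
plan(.6642,.1632,.025,1.282)
E
```

```text
shift [-0.021 -0.019  0.585] turn [ 0.003 -0.001  0.001] calls>= 1 tool [0.6663 0.1646 0.0835] yaw 1.284
```

>>> servo_tool(plan=[[0,0,0.2,0,0,0,80],[0,0,0.4,0,0,0,80],[0,0,0.56,0,0,0,80],[0,0,0.56,0,0,0,80],[0,0,0.56,0,0,0,40],[0,0,0.56,0,0,0,40],[0,0,0.56,0,0,0,40],[0,0,0.56,0,0,0,40],[0,0,0.56,0,0,0,40],[0,0,0.56,0,0,0,40],[0,0,0.56,0,0,0,40]])

```text
time: 12.15
tool_pos: [0.6652, 0.165, 0.0255]
ee_rot: [3.14, -0.001, 1.283]
wrist_force: [-0.3, -0.3, 5.6]
width: 0.0495
finger_force: 30.0
```

>>> servo_tool(plan=[[0,0,-0.33,0,0,0,40],[0,0,-0.66,0,0,0,40],[0,0,-1,0,0,0,40]])

```text
time: 12.4
tool_pos: [0.6634, 0.1645, 0.1228]
ee_rot: [-3.138, 0.002, 1.283]
wrist_force: [-0.0, 0.3, -1.0]
width: 0.05
finger_force: 30.0
```

>>> servo_tool(plan=[[0,0,-0.33,0,0,-0.06,40],[0,0,-0.66,0,0,-0.12,40],[0,0,-1,0,0,-0.17,40],[0,0,-1,0,0,-0.17,40],[0,0,-1,0,0,-0.17,40]])

```text
time: 12.82
tool_pos: [0.6657, 0.165, 0.2267]
ee_rot: [3.136, -0.001, 1.549]
wrist_force: [0.1, -0.2, -1.2]
width: 0.0503
finger_force: 30.0
```

```bash
python3 - <<'E'
from h import *
plan(.4337,-.2272,.22,1.55)
E
```

```text
shift [-3.971 -2.235  0.051] turn [ 0.004 -0.001 -0.001] calls>= 4 tool [0.6657 0.165  0.2267] yaw 1.549
```

>>> servo_tool(plan=[[-0.33,-0.18,0,0,0,0,40],[-0.66,-0.37,0,0,0,0,40],[-0.99,-0.558,0,0,0,0,40]])

```text
time: 13.07
tool_pos: [0.6047, 0.0664, 0.2192]
ee_rot: [-3.135, 0.001, 1.551]
wrist_force: [0.6, -1.0, -0.6]
width: 0.0498
finger_force: 30.0
```

>>> servo_tool(plan=[[-0.33,-0.18,0,0,0,0,40],[-0.66,-0.37,0,0,0,0,40],[-0.99,-0.558,0,0,0,0,40]])

```text
time: 13.32
tool_pos: [0.5464, -0.0319, 0.2201]
ee_rot: [-3.136, -0.0, 1.55]
wrist_force: [-0.4, -0.7, -0.4]
width: 0.05
finger_force: 30.0
```

>>> servo_tool(plan=[[-0.33,-0.18,0,0,0,0,40],[-0.66,-0.37,0,0,0,0,40],[-0.99,-0.558,0,0,0,0,40]])

```text
time: 13.57
tool_pos: [0.4886, -0.1295, 0.2204]
ee_rot: [-3.136, -0.002, 1.549]
wrist_force: [0.3, -1.4, -1.1]
width: 0.0497
finger_force: 30.0
```

>>> servo_tool(plan=[[-0.33,-0.18,0,0,0,0,40],[-0.66,-0.37,0,0,0,0,40],[-0.985,-0.558,0,0,0,0,40],[-0.985,-0.558,0.4,0,0,0,40],[-0.985,-0.558,0.8,0,0,0,40],[-0.985,-0.558,1,0,0,0,40],[-0.985,-0.558,1,0,0,0,40],[-0.985,-0.558,1,0,0,0,40],[-0.985,-0.558,1,0,0,0,40],[-0.985,-0.558,1,0,0,0,40]])

```text
time: 14.4
tool_pos: [0.4344, -0.2265, 0.1257]
ee_rot: [3.139, 0.002, 1.55]
wrist_force: [0.5, 0.7, -0.5]
width: 0.0499
finger_force: 30.0
```

```bash
python3 - <<'E'
from h import *
plan(.4337,-.226,.0327,1.55)
E
```

```text
shift [ 0.007 -0.01   0.93 ] turn [0.002 0.001 0.   ] calls>= 1 tool [ 0.4344 -0.2265  0.1257] yaw 1.55
```

>>> servo_tool(plan=[[0,0,0.3,0,0,0,40],[0,0,0.55,0,0,0,40],[0,0,0.75,0,0,0,40],[0,0,0.86,0,0,0,40],[0,0,0.915,0,0,0,40],[0,0,0.915,0,0,0,40],[0,0,0.915,0,0,0,40],[0,0,0.915,0,0,0,55],[0,0,0.915,0,0,0,55],[0,0,0.915,0,0,0,55],[0,0,0.915,0,0,0,55],[0,0,0.915,0,0,0,55]])

```text
time: 15.4
tool_pos: [0.4335, -0.2262, 0.0329]
ee_rot: [3.141, 0.001, 1.55]
wrist_force: [-0.3, 0.3, -0.3]
width: 0.0551
finger_force: 0.0
```

>>> servo_tool(plan=[[0,0,-0.1,0,0,0,55],[0,0,-0.3,0,0,0,55],[0,0,-0.6,0,0,0,70],[0,0,-1,0,0,0,94]])

```text
time: 15.73
tool_pos: [0.4314, -0.2248, 0.1313]
ee_rot: [-3.136, -0.003, 1.55]
wrist_force: [1.5, 0.4, -0.4]
width: 0.0653
finger_force: 0.0
```

>>> servo_tool(plan=[[0,0,-0.33,0,0,0,94],[0,0,-0.66,0,0,0,94],[0,0,-1,0,0,0,94],[0,0,-1,0,0,0,94],[0,0,-1,0,0,0,94],[0,0,-1,0,0,0,94],[0,0,-1,0,0,0,94]])

```text
time: 16.32
tool_pos: [0.4325, -0.2255, 0.2307]
ee_rot: [-3.139, -0.002, 1.55]
wrist_force: [0.5, 0.0, 1.0]
width: 0.0939
finger_force: 0.0
```

```bash
python3 - <<'E'
from h import *
c=cam("wrist"); W=snap("wrist","w5.png",1.4)
plan(.487,.361,.28,1.5708)
E
```

```text
shift [ 5.876  0.423 -0.485] turn [-0.002 -0.001 -0.013] calls>= 6 tool [ 0.4325 -0.2255  0.2304] yaw 1.55
```

View pics/w5.png

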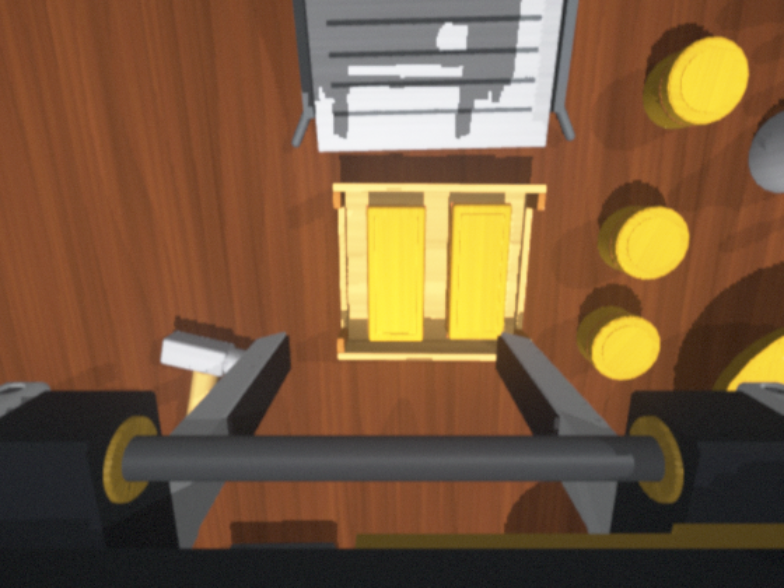

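Both boxes lie flat in the crate, at (397,273) and (480,272). Next is the separator.

>>> servo_tool(plan=[[0.33,0.02,-0.1,0,0,-0.013,94],[0.66,0.04,-0.2,0,0,-0.013,94],[0.98,0.07,-0.3,0,0,-0.013,94]])

```text
time: 16.62
tool_pos: [0.4413, -0.1271, 0.2606]
ee_rot: [-3.138, -0.002, 1.569]
wrist_force: [0.8, 0.5, -0.0]
width: 0.094
finger_force: 0.0
```

>>> servo_tool(plan=[[0.33,0.02,-0.1,0,0,0,94],[0.66,0.04,-0.2,0,0,0,94],[0.98,0.07,-0.2,0,0,0,94]])

```text
time: 16.87
tool_pos: [0.4493, -0.0287, 0.2831]
ee_rot: [3.141, 0.0, 1.57]
wrist_force: [-0.1, -0.4, -0.7]
width: 0.0943
finger_force: 0.0
```

>>> servo_tool(plan=[[0.33,0.02,0,0,0,0,94],[0.66,0.04,0,0,0,0,94],[0.98,0.07,0,0,0,0,94]])

```text
time: 17.12
tool_pos: [0.4555, 0.0695, 0.2809]
ee_rot: [-3.139, 0.0, 1.571]
wrist_force: [0.9, -0.4, -0.9]
width: 0.0938
finger_force: 0.0
```

>>> servo_tool(plan=[[0.33,0.02,0,0,0,0,94],[0.66,0.04,0,0,0,0,94],[0.98,0.07,0,0,0,0,94]])

```text
time: 17.37
tool_pos: [0.4624, 0.1675, 0.2806]
ee_rot: [-3.138, 0.001, 1.571]
wrist_force: [0.9, 0.8, 0.1]
width: 0.0945
finger_force: 0.0
```

>>> servo_tool(plan=[[0.33,0.02,0,0,0,0,94],[0.66,0.04,0,0,0,0,94],[0.98,0.07,0,0,0,0,94]])

```text
time: 17.62
tool_pos: [0.4695, 0.2654, 0.2805]
ee_rot: [-3.138, 0.001, 1.571]
wrist_force: [0.8, 0.1, -0.1]
width: 0.094
finger_force: 0.0
```

>>> servo_tool(plan=[[0.33,0.02,0,0,0,0,94],[0.66,0.04,0,0,0,0,94],[0.98,0.07,0,0,0,0,94],[0.98,0.07,0,0,0,0,94],[0.98,0.07,0,0,0,0,94],[0.98,0.07,0,0,0,0,94],[0.98,0.07,0,0,0,0,94]])

```text
time: 18.2
tool_pos: [0.4774, 0.3606, 0.2819]
ee_rot: [-3.141, 0.001, 1.569]
wrist_force: [-0.0, 0.5, 0.2]
width: 0.0941
finger_force: 0.0
```

```bash
python3 - <<'E'
from h import *
c=cam("wrist"); W=snap("wrist","w6.png"); B=snap("side")
s=boxpts(.144,.124,.005)
p,i=fit([(c,pale(W))],s,(.487,.361,-.22),pad=25); print('sep wrist',p,i)
p2,i2=fit([(cam("side"),pale(B))],s,(.487,.361,-.22),pad=25); print('sep side',p2,i2)
V=cv2.imread('pics/w6.png')
for u,v in proj(c,s@R.from_euler('z',p[2]).as_matrix().T+[p[0],p[1],0]): cv2.circle(V,(int(u),int(v)),2,(0,0,255),-1)
cv2.imwrite('pics/w6b.png',V)
plan(p[0],p[1],.09,p[2]+1.5708)
E
```

```text
sep wrist [ 0.48510035  0.36190025 -0.22991971] 0.9648310023310024
sep side [ 0.48701953  0.36086498 -0.22531079] 0.9703270521983972
 shift [0.014 0.075 1.926] turn [0.    0.    0.145] calls>= 2 tool [0.4775 0.3605 0.2826] yaw 1.569
```

View pics/w6b.png

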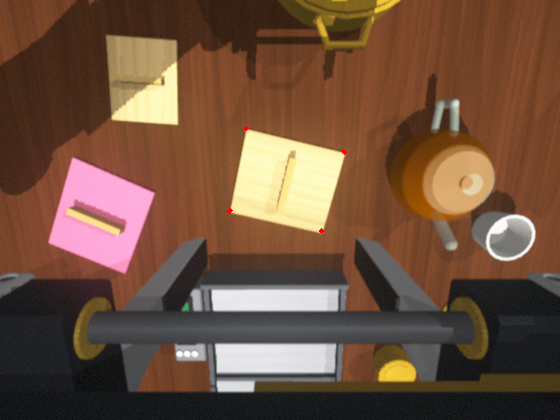

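Fit corners match the large pale separator at (287,181). The small one is at (143,80) and the pink one at (100,215). I grasp the batten.

>>> servo_tool(plan=[[0,0.04,0.33,0,0,0.05,60],[0.014,0.075,0.66,0,0,0.1,60],[0.014,0.075,1,0,0,0.146,60]])

```text
time: 18.55
tool_pos: [0.4861, 0.3625, 0.1829]
ee_rot: [3.138, -0.003, 1.336]
wrist_force: [-0.4, 1.0, -0.0]
width: 0.0774
finger_force: 0.0
```

>>> servo_tool(plan=[[0,0,0.33,0,0,0,50],[0,0,0.66,0,0,0,50],[0,0,0.92,0,0,0,50],[0,0,0.92,0,0,0,50],[0,0,0.92,0,0,0,50],[0,0,0.92,0,0,0,50],[0,0,0.92,0,0,0,50]])

```text
time: 19.13
tool_pos: [0.4866, 0.3639, 0.0938]
ee_rot: [3.137, -0.004, 1.341]
wrist_force: [0.2, 0.6, 0.3]
width: 0.0504
finger_force: 0.0
```

```bash
python3 - <<'E'
from h import *
plan(.4855,.3615,.0255,1.342)
# crate & scale refinement from the earlier picture pose (w5): tool pose then
p=robot.camera_params("wrist");T=np.eye(4);T[:3,:3]=R.from_euler('xyz',[-3.139,-.002,1.55]).as_matrix();T[:3,3]=[.4325,-.2255,.2304]
M=np.linalg.inv(T@np.array(p["tool_from_camera"]));c=(np.array(p["camera_matrix"]),M[:3,:3],M[:3,3])
for n,u,v,z in[('TL',333,184,.044),('TR',546,186,.044),('BL',338,359,.044),('rampL',319,151,0),('rampR',547,147,0)]: print(n,ray(c,u/1.4,v/1.4,z)[:2])
E
```

```text
shift [-0.029 -0.009  0.683] turn [ 0.003 -0.003 -0.001] calls>= 1 tool [0.4866 0.3639 0.0938] yaw 1.341
TL [ 0.38607176 -0.15011188]
TR [ 0.55674411 -0.15513392]
BL [ 0.38210741 -0.30087244]
rampL [ 0.36910837 -0.12125123]
rampR [ 0.57066402 -0.12203601]
```

>>> servo_tool(plan=[[-0.01,0,0.2,0,0,0,50],[-0.02,0,0.4,0,0,0,50],[-0.02,0,0.6,0,0,0,50],[-0.02,0,0.66,0,0,0,50],[-0.02,0,0.66,0,0,0,50],[-0.02,0,0.66,0,0,0,50],[-0.02,0,0.66,0,0,0,50]])

```text
time: 19.72
tool_pos: [0.4858, 0.3622, 0.0268]
ee_rot: [3.139, -0.003, 1.341]
wrist_force: [-0.5, -0.5, 0.1]
width: 0.0501
finger_force: 0.0
```

>>> servo_tool(plan=[[0,0,0,0,0,0,20],[0,0,0,0,0,0,5],[0,0,0,0,0,0,2],[0,0,0,0,0,0,2],[0,0,0,0,0,0,2],[0,0,0,0,0,0,2],[0,0,0,0,0,0,2],[0,0,0,0,0,0,2]])

```text
time: 20.38
tool_pos: [0.4844, 0.3612, 0.0243]
ee_rot: [3.142, 0.0, 1.341]
wrist_force: [0.4, -0.1, 0.3]
width: 0.0095
finger_force: 30.0
```

>>> servo_tool(plan=[[0,0,-0.33,0,0,0,2],[0,0,-0.66,0,0,0,2],[0,0,-1,0,0,0,2]])

```text
time: 20.63
tool_pos: [0.4835, 0.3607, 0.124]
ee_rot: [-3.139, 0.002, 1.341]
wrist_force: [0.8, -0.1, -1.2]
width: 0.0099
finger_force: 30.0
```

>>> servo_tool(plan=[[0,0,-0.33,0,0,-0.05,2],[0,0,-0.66,0,0,-0.1,2],[0,0,-1,0,0,-0.13,2],[0,0,-1,0,0,-0.13,2],[0,0,-1,0,0,-0.13,2],[0,0,-1,0,0,-0.13,2]])

```text
time: 21.13
tool_pos: [0.4841, 0.3611, 0.2232]
ee_rot: [-3.14, 0.001, 1.545]
wrist_force: [-0.1, 0.1, -1.3]
width: 0.0095
finger_force: 30.0
```

```bash
python3 - <<'E'
from h import *
o=robot.get_obs();print(o["width"],o["finger_force"]);plan(.4694,-.2285,.22,1.546)
E
```

```text
0.009493273756532717 29.99907374382019
 shift [-5.897  0.006  0.037] turn [-0.001  0.001 -0.001] calls>= 6 tool [0.4841 0.3611 0.2232] yaw 1.545
```

>>> servo_tool(plan=[[-0.33,0,0,0,0,0,2],[-0.66,0,0,0,0,0,2],[-0.983,0,0,0,0,0,2]])

```text
time: 21.38
tool_pos: [0.4804, 0.2617, 0.2207]
ee_rot: [-3.136, 0.003, 1.547]
wrist_force: [0.4, -0.4, -0.1]
width: 0.0098
finger_force: 30.0
```

>>> servo_tool(plan=[[-0.33,0,0,0,0,0,2],[-0.66,0,0,0,0,0,2],[-0.983,0,0,0,0,0,2]])

```text
time: 21.63
tool_pos: [0.4778, 0.163, 0.2211]
ee_rot: [-3.136, 0.002, 1.545]
wrist_force: [1.6, -0.8, -1.1]
width: 0.0096
finger_force: 30.0
```

>>> servo_tool(plan=[[-0.33,0,0,0,0,0,2],[-0.66,0,0,0,0,0,2],[-0.983,0,0,0,0,0,2]])

```text
time: 21.88
tool_pos: [0.4753, 0.0649, 0.2213]
ee_rot: [-3.136, 0.0, 1.545]
wrist_force: [0.7, -0.6, -0.0]
width: 0.0097
finger_force: 30.0
```

>>> servo_tool(plan=[[-0.33,0,0,0,0,0,2],[-0.66,0,0,0,0,0,2],[-0.983,0,0,0,0,0,2]])

```text
time: 22.13
tool_pos: [0.4729, -0.0331, 0.2214]
ee_rot: [-3.136, -0.001, 1.545]
wrist_force: [-0.4, -0.6, -0.5]
width: 0.0097
finger_force: 30.0
```

>>> servo_tool(plan=[[-0.33,0,0,0,0,0,2],[-0.66,0,0,0,0,0,2],[-0.983,0,0,0,0,0,2]])

```text
time: 22.38
tool_pos: [0.4704, -0.1312, 0.2213]
ee_rot: [-3.137, -0.002, 1.545]
wrist_force: [1.0, 1.0, -0.7]
width: 0.0098
finger_force: 30.0
```

>>> servo_tool(plan=[[-0.33,0,0,0,0,0,2],[-0.66,0,0,0,0,0,2],[-0.983,0,0,0,0,0,2],[-0.983,0,0.3,0,0,0,2],[-0.983,0,0.6,0,0,0,2],[-0.983,0,0.9,0,0,0,2],[-0.983,0,0.9,0,0,0,2],[-0.983,0,0.9,0,0,0,2],[-0.983,0,0.9,0,0,0,2],[-0.983,0,0.9,0,0,0,2]])

```text
time: 23.22
tool_pos: [0.4706, -0.2288, 0.1364]
ee_rot: [3.139, 0.002, 1.546]
wrist_force: [0.1, 0.0, -0.5]
width: 0.0094
finger_force: 30.0
```

```bash
python3 - <<'E'
from h import *
plan(.4694,-.2285,.0607,1.546)
W=snap("wrist","w7.png",1.4)
E
```

```text
shift [ 0.004 -0.014  0.757] turn [ 0.002  0.001 -0.   ] calls>= 1 tool [ 0.4706 -0.2288  0.1364] yaw 1.546
```

View pics/w7.png

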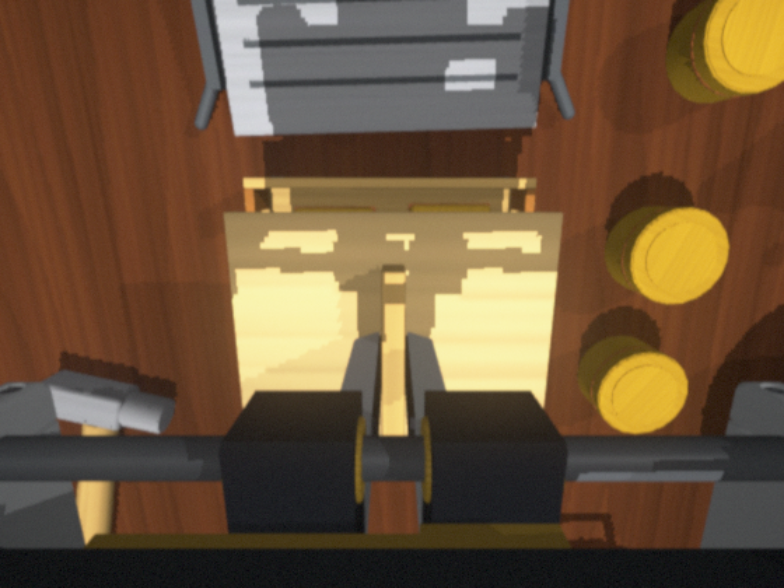

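The separator hangs level and is aligned over the crate, with its far edge at row 213 and the crate's far board at row 183. I lower it.

>>> servo_tool(plan=[[0,-0.005,0.25,0,0,0,2],[0,-0.005,0.45,0,0,0,2],[0,-0.005,0.6,0,0,0,2],[0,-0.005,0.68,0,0,0,2],[0,-0.005,0.73,0,0,0,2],[0,-0.005,0.745,0,0,0,2],[0,-0.005,0.745,0,0,0,2],[0,-0.005,0.745,0,0,0,2]])

```text
time: 23.93
tool_pos: [0.4698, -0.2288, 0.0613]
ee_rot: [3.139, 0.001, 1.545]
wrist_force: [-0.1, 0.9, -0.8]
width: 0.0096
finger_force: 30.0
```

>>> servo_tool(plan=[[0,0,0,0,0,0,20],[0,0,0,0,0,0,30],[0,0,0,0,0,0,30],[0,0,0,0,0,0,30],[0,0,-0.3,0,0,0,30],[0,0,-0.6,0,0,0,40],[0,0,-1,0,0,0,60],[0,0,-1,0,0,0,94]])

```text
time: 24.6
tool_pos: [0.4727, -0.2306, 0.169]
ee_rot: [3.128, 0.008, 1.545]
wrist_force: [1.2, -0.6, 0.9]
width: 0.0466
finger_force: 0.0
```

>>> servo_tool(plan=[[0,0,-0.3,0,0,0,94],[0,0,-0.6,0,0,0,94],[0,0,-1,0,0,0,94],[0,0,-1,0,0,0,94],[0,0,-1,0,0,0,94],[0,0,-1,0,0,0,94],[0,0,-1,0,0,0,94]])

```text
time: 25.18
tool_pos: [0.4684, -0.228, 0.258]
ee_rot: [-3.139, -0.001, 1.545]
wrist_force: [-0.4, 0.4, 1.1]
width: 0.0927
finger_force: 0.0
```

```bash
python3 - <<'E'
from h import *
c=cam("wrist"); W=snap("wrist","w8.png",1.4)
for p in[(.645,-.297),(.654,-.205)]:
    print('tin',fit([(c,brassS(W))],cyl(.061,.038),(*p,0),iters=(0,0),pad=12))
plan(.645,-.28,.25,1.546)
E
```

```text
tin (array([ 0.64119988, -0.29919285,  0.11418936]), np.float64(0.9542760372565622))
tin (array([ 0.65247241, -0.20395047,  0.02404565]), np.float64(0.9546323841903952))
 shift [-0.476  1.78   0.071] turn [-0.002 -0.001 -0.   ] calls>= 2 tool [ 0.4683 -0.2279  0.2577] yaw 1.545
```

View pics/w8.png

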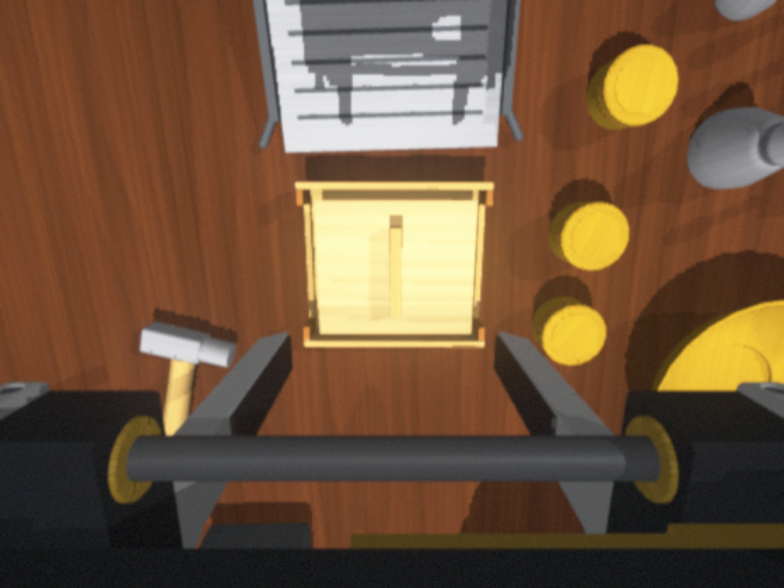

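The separator lies in the crate, spanning (316,198) to (472,333). Now the tins, starting with the nearest at (572,333).

>>> servo_tool(plan=[[-0.08,0.3,0,0,0,0,90],[-0.16,0.6,0,0,0,0,90],[-0.24,0.89,0,0,0,0,90]])

```text
time: 25.48
tool_pos: [0.5577, -0.2545, 0.2581]
ee_rot: [-3.139, -0.001, 1.545]
wrist_force: [-0.2, -0.2, -0.4]
width: 0.0898
finger_force: 0.0
```

>>> servo_tool(plan=[[-0.08,0.3,0.05,0,0,0,90],[-0.16,0.6,0.1,0,0,0,90],[-0.24,0.89,0.2,0,0,0,90],[-0.24,0.89,0.2,0,0,0,90],[-0.24,0.89,0.2,0,0,0,90],[-0.24,0.89,0.2,0,0,0,90],[-0.24,0.89,0.2,0,0,0,90]])

```text
time: 26.07
tool_pos: [0.6449, -0.2806, 0.2411]
ee_rot: [3.141, 0.001, 1.545]
wrist_force: [-0.7, -0.5, 0.4]
width: 0.0899
finger_force: 0.0
```

```bash
cat >> h.py <<'E'
def tins(ps,pad=12):
    c=cam("wrist"); W=snap("wrist"); m=brassS(W); out=[]
    for p in ps:
        r,i=fit([(c,m)],cyl(.061,.038),(*p,0),iters=(0,0),pad=pad); print('tin',np.round(r[:2],4),round(i,3)); out.append(r)
    return out
E
python3 - <<'E'
from h import *
r=tins([(.642,-.298),(.653,-.204)])
plan(r[0][0],r[0][1],.1,1.546)
E
```

```text
tin [ 0.6406 -0.2991] 0.972
tin [ 0.6519 -0.204 ] 0.97
 shift [-0.183 -0.042  1.419] turn [ 0.001  0.001 -0.   ] calls>= 2 tool [ 0.645  -0.2807  0.2419] yaw 1.545
```

>>> servo_tool(plan=[[-0.06,-0.02,0.33,0,0,0,84],[-0.12,-0.03,0.66,0,0,0,84],[-0.183,-0.042,1,0,0,0,84],[-0.183,-0.042,1,0,0,0,84]])

```text
time: 26.45
tool_pos: [0.6363, -0.2979, 0.1325]
ee_rot: [-3.13, -0.005, 1.544]
wrist_force: [-0.9, 0.2, -2.2]
width: 0.0842
finger_force: 0.0
```

>>> servo_tool(plan=[[0,0,0.3,0,0,0,84],[0,0,0.6,0,0,0,84],[0,0,0.85,0,0,0,84],[0,0,1,0,0,0,84],[0,0,1,0,0,0,84],[0,0,1,0,0,0,84],[0,0,1,0,0,0,55],[0,0,1,0,0,0,50],[0,0,1,0,0,0,50],[0,0,1,0,0,0,50],[0,0,1,0,0,0,50],[0,0,1,0,0,0,50]])

```text
time: 27.45
tool_pos: [0.6416, -0.2994, 0.0417]
ee_rot: [3.14, 0.001, 1.545]
wrist_force: [-0.6, 0.2, 5.3]
width: 0.0593
finger_force: 30.0
```

>>> servo_tool(plan=[[0,0,0,0,0,0,50],[0,0,0,0,0,0,50]])

```text
time: 27.62
tool_pos: [0.6416, -0.2994, 0.0418]
ee_rot: [3.14, 0.001, 1.545]
wrist_force: [-1.1, -0.6, 5.7]
width: 0.0588
finger_force: 30.0
```

```bash
python3 - <<'E'
from h import *
o=robot.get_obs();print(o["width"],o["finger_force"]);plan(.5089,-.2633,.2,1.546)
E
```

```text
0.058809115662001796 30.0034162402153
 shift [ 0.326 -1.333 -1.585] turn [ 0.001  0.001 -0.   ] calls>= 2 tool [ 0.6416 -0.2994  0.0418] yaw 1.545
```

>>> servo_tool(plan=[[0,0,0,0,0,0,75],[0,0,0,0,0,0,75],[0,0,0,0,0,0,75],[0,0,0.05,0,0,0,75],[0,0,0.05,0,0,0,75],[0,0,0.05,0,0,0,75],[0,0,0.05,0,0,0,75],[0,0,0.05,0,0,0,75]])

```text
time: 28.28
tool_pos: [0.641, -0.299, 0.0347]
ee_rot: [-3.141, -0.0, 1.545]
wrist_force: [-0.3, -0.9, 1.2]
width: 0.0751
finger_force: 0.0
```

```bash
python3 - <<'E'
from h import *
tins([(.6406,-.299)],pad=8); plan(.6406,-.299,.0375,1.546)
E
```

```text
tin [ 0.6417 -0.2984] 0.963
 shift [ 0.001 -0.005 -0.026] turn [ 0.  0. -0.] calls>= 1 tool [ 0.6411 -0.2991  0.0349] yaw 1.545
```

>>> servo_tool(plan=[[0,0,0,0,0,0,50],[0,0,0,0,0,0,50],[0,0,0,0,0,0,50],[0,0,0,0,0,0,50],[0,0,0,0,0,0,50],[0,0,0,0,0,0,50],[0,0,0,0,0,0,50]])

```text
time: 28.92
tool_pos: [0.6412, -0.299, 0.0351]
ee_rot: [3.141, 0.0, 1.546]
wrist_force: [0.2, -0.3, 0.3]
width: 0.0596
finger_force: 30.0
```

>>> servo_tool(plan=[[0,0,-0.3,0,0,0,50],[0,0,-0.6,0,0,0,50],[0,0,-0.9,0,0,0,50],[0.1,-0.25,-1,0,0,0,50],[0.2,-0.5,-1,0,0,0,50],[0.33,-0.83,-1,0,0,0,50]])

```text
time: 29.42
tool_pos: [0.5595, -0.2643, 0.1361]
ee_rot: [3.138, 0.002, 1.546]
wrist_force: [-0.9, -0.4, -1.3]
width: 0.0592
finger_force: 30.0
```

>>> servo_tool(plan=[[0,-0.3,0,0,0,0,50],[0,-0.5,0,0,0,0,50],[0,-0.5,0,0,0,0,50],[0,-0.5,0,0,0,0,50],[0,-0.5,0,0,0,0,50],[0,-0.5,0,0,0,0,50]])

```text
time: 29.92
tool_pos: [0.51, -0.2628, 0.1348]
ee_rot: [3.141, 0.0, 1.546]
wrist_force: [-0.5, 0.1, -0.7]
width: 0.0597
finger_force: 30.0
```

```bash
python3 - <<'E'
from h import *
o=robot.get_obs();print(o["width"],o["finger_force"]);plan(.5089,-.2633,.0788,1.546)
E
```

```text
0.05968008237239071 29.999915063381195
 shift [-0.005 -0.011  0.56 ] turn [ 0.  0. -0.] calls>= 1 tool [ 0.51   -0.2628  0.1348] yaw 1.546
```

>>> servo_tool(plan=[[0,-0.005,0.2,0,0,0,50],[0,-0.005,0.38,0,0,0,50],[0,-0.005,0.5,0,0,0,50],[0,-0.005,0.56,0,0,0,50],[0,-0.005,0.56,0,0,0,50],[0,-0.005,0.56,0,0,0,50],[0,-0.005,0.56,0,0,0,50],[0,-0.005,0.56,0,0,0,66],[0,-0.005,0.56,0,0,0,66],[0,-0.005,0.56,0,0,0,66],[0,-0.005,0.56,0,0,0,66]])

```text
time: 30.83
tool_pos: [0.5087, -0.2628, 0.0795]
ee_rot: [3.141, 0.001, 1.545]
wrist_force: [0.1, 0.9, 0.6]
width: 0.0663
finger_force: 0.0
```

>>> servo_tool(plan=[[0,0,-0.2,0,0,0,66],[0,0,-0.5,0,0,0,70],[0,0,-0.8,0,0,0,80],[0,0,-1,0,0,0,90],[0,0,-1,0,0,0,90]])

```text
time: 31.25
tool_pos: [0.5108, -0.2642, 0.1854]
ee_rot: [3.132, 0.006, 1.545]
wrist_force: [1.0, -1.0, 1.3]
width: 0.0863
finger_force: 0.0
```

>>> servo_tool(plan=[[0,0,-0.3,0,0,0,90],[0,0,-0.7,0,0,0,90],[0,0,-0.7,0,0,0,90],[0,0,-0.7,0,0,0,90],[0,0,-0.7,0,0,0,90],[0,0,-0.7,0,0,0,90]])

```text
time: 31.75
tool_pos: [0.5077, -0.2621, 0.2463]
ee_rot: [-3.138, -0.002, 1.545]
wrist_force: [0.6, -0.5, -1.0]
width: 0.09
finger_force: 0.0
```

```bash
python3 - <<'E'
from h import *
c=cam("wrist");W=snap("wrist","w9.png",1.4)
r,i=fit([(c,brassS(W))],cyl(.061,.038),(.509,-.263,0),z0=.041,iters=(0,0),pad=10);print(r,i)
r=tins([(.652,-.204)]); plan(.652,-.204,.12,1.546)
E
```

```text
[ 0.51039356 -0.25125285 -0.15898081] 0.5214798395609035
tin [ 0.6523 -0.204 ] 0.958
 shift [0.615 1.432 1.261] turn [-0.002 -0.001 -0.   ] calls>= 2 tool [ 0.5077 -0.2622  0.2465] yaw 1.545
```

View pics/w9.png

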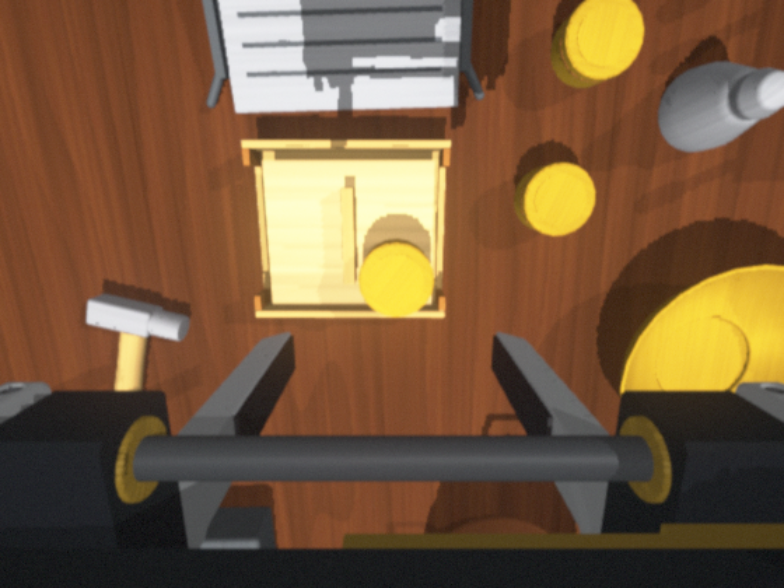

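The tin stands upright at the right rear of the separator, at (397,280). Next is the second tin.

>>> servo_tool(plan=[[0.15,0.35,0,0,0,0,84],[0.3,0.7,0,0,0,0,84],[0.42,1,0,0,0,0,84]])

```text
time: 32.1
tool_pos: [0.6103, -0.2223, 0.2473]
ee_rot: [-3.14, -0.001, 1.545]
wrist_force: [0.3, -0.6, 0.5]
width: 0.0843
finger_force: 0.0
```

>>> servo_tool(plan=[[0.1,0.22,0.3,0,0,0,84],[0.195,0.43,0.6,0,0,0,84],[0.195,0.43,1,0,0,0,84],[0.195,0.43,1,0,0,0,84],[0.195,0.43,1,0,0,0,84],[0.195,0.43,1,0,0,0,84],[0.195,0.43,1,0,0,0,84],[0.195,0.43,1,0,0,0,84]])

```text
time: 32.77
tool_pos: [0.6544, -0.2061, 0.1537]
ee_rot: [3.134, 0.003, 1.545]
wrist_force: [0.6, -0.8, 0.1]
width: 0.0841
finger_force: 0.0
```

```bash
python3 - <<'E'
from h import *
r=tins([(.652,-.204)],pad=8)[0]; plan(r[0],r[1],.0375,1.546)
E
```

```text
tin [ 0.6519 -0.2044] 0.972
 shift [ 0.018 -0.031  1.157] turn [ 0.004  0.002 -0.001] calls>= 2 tool [ 0.6542 -0.2059  0.1532] yaw 1.545
```

>>> servo_tool(plan=[[0,0,0.3,0,0,0,84],[0,0,0.6,0,0,0,84],[0,0,0.9,0,0,0,84],[0,0,0.9,0,0,0,84],[0,0,0.9,0,0,0,84],[0,0,0.9,0,0,0,84],[0,0,0.9,0,0,0,84]])

```text
time: 33.4
tool_pos: [0.655, -0.2057, 0.063]
ee_rot: [3.136, 0.002, 1.545]
wrist_force: [-0.1, 0.0, -0.1]
width: 0.0843
finger_force: 0.0
```

```bash
python3 - <<'E'
from h import *
plan(.652,-.2042,.0375,1.546)
E
```

```text
shift [ 0.015 -0.032  0.254] turn [ 0.004  0.002 -0.   ] calls>= 1 tool [ 0.655  -0.2057  0.063 ] yaw 1.545
```

>>> servo_tool(plan=[[0,-0.01,0.12,0,0,0,84],[0,-0.01,0.21,0,0,0,84],[0,-0.01,0.21,0,0,0,84],[0,-0.01,0.21,0,0,0,84],[0,-0.01,0.21,0,0,0,50],[0,-0.01,0.21,0,0,0,50],[0,-0.01,0.21,0,0,0,50],[0,-0.01,0.21,0,0,0,50],[0,-0.01,0.21,0,0,0,50],[0,-0.01,0.21,0,0,0,50],[0,-0.01,0.21,0,0,0,50],[0,-0.01,0.21,0,0,0,50]])

```text
time: 34.4
tool_pos: [0.6522, -0.2048, 0.0383]
ee_rot: [3.141, 0.0, 1.545]
wrist_force: [-0.3, 0.2, 1.4]
width: 0.0595
finger_force: 30.0
```

```bash
python3 - <<'E'
from h import *
plan(.4289,-.2613,.2,1.546)
E
```

```text
shift [-0.621 -2.216 -1.618] turn [ 0.  0. -0.] calls>= 3 tool [ 0.6522 -0.2048  0.0383] yaw 1.545
```

>>> servo_tool(plan=[[0,0,-0.3,0,0,0,50],[0,0,-0.6,0,0,0,50],[0,0,-1,0,0,0,50],[-0.1,-0.36,-1,0,0,0,50],[-0.2,-0.72,-1,0,0,0,50],[-0.28,-1,-1,0,0,0,50]])

```text
time: 34.9
tool_pos: [0.5499, -0.2306, 0.1388]
ee_rot: [3.141, 0.001, 1.546]
wrist_force: [-0.1, -0.4, -1.3]
width: 0.0593
finger_force: 30.0
```

>>> servo_tool(plan=[[-0.1,-0.36,-0.3,0,0,0,50],[-0.2,-0.72,-0.4,0,0,0,50],[-0.28,-1,-0.4,0,0,0,50]])

```text
time: 35.15
tool_pos: [0.4496, -0.2567, 0.1811]
ee_rot: [3.138, 0.004, 1.546]
wrist_force: [0.5, -0.8, 0.4]
width: 0.0593
finger_force: 30.0
```

>>> servo_tool(plan=[[-0.061,-0.216,0,0,0,0,50],[-0.061,-0.216,0.2,0,0,0,50],[-0.061,-0.216,0.4,0,0,0,50],[-0.061,-0.216,0.4,0,0,0,50],[-0.061,-0.216,0.4,0,0,0,50],[-0.061,-0.216,0.4,0,0,0,50],[-0.061,-0.216,0.4,0,0,0,50],[-0.061,-0.216,0.4,0,0,0,50],[-0.061,-0.216,0.4,0,0,0,50]])

```text
time: 35.9
tool_pos: [0.4295, -0.2615, 0.1389]
ee_rot: [3.14, 0.001, 1.546]
wrist_force: [-0.1, -0.3, -0.4]
width: 0.0596
finger_force: 30.0
```

```bash
python3 - <<'E'
from h import *
plan(.4289,-.2613,.0807,1.546)
E
```

```text
shift [ 0.002 -0.007  0.582] turn [ 0.001  0.001 -0.   ] calls>= 1 tool [ 0.4295 -0.2615  0.1389] yaw 1.546
```

>>> servo_tool(plan=[[0,-0.004,0.2,0,0,0,50],[0,-0.004,0.38,0,0,0,50],[0,-0.004,0.5,0,0,0,50],[0,-0.004,0.575,0,0,0,50],[0,-0.004,0.575,0,0,0,50],[0,-0.004,0.575,0,0,0,50],[0,-0.004,0.575,0,0,0,50],[0,-0.004,0.575,0,0,0,65],[0,-0.004,0.575,0,0,0,65],[0,-0.004,0.575,0,0,0,65],[0,-0.004,0.575,0,0,0,65]])

```text
time: 36.82
tool_pos: [0.4287, -0.2614, 0.0808]
ee_rot: [3.141, 0.001, 1.545]
wrist_force: [-0.7, -1.3, -0.1]
width: 0.0648
finger_force: 0.0
```

>>> servo_tool(plan=[[0,0,-0.2,0,0,0,65],[0,0,-0.5,0,0,0,66],[0,0,-0.8,0,0,0,80],[0,0,-1,0,0,0,84],[0,0,-1,0,0,0,84]])

```text
time: 37.23
tool_pos: [0.4307, -0.263, 0.1863]
ee_rot: [3.133, 0.006, 1.545]
wrist_force: [0.2, 0.4, -0.3]
width: 0.0816
finger_force: 0.0
```

>>> servo_tool(plan=[[0.33,0.33,-0.3,0,0,0,84],[0.66,0.66,-0.6,0,0,0,84],[0.95,0.95,-0.7,0,0,0,84]])

```text
time: 37.48
tool_pos: [0.5077, -0.186, 0.2414]
ee_rot: [3.141, 0.001, 1.543]
wrist_force: [0.8, -0.7, -0.2]
width: 0.0843
finger_force: 0.0
```

>>> servo_tool(plan=[[0.33,0.33,0,0,0,0,84],[0.66,0.66,0,0,0,0,84],[0.9,0.95,0,0,0,0,84],[0.9,0.95,0,0,0,0,84],[0.9,0.95,0,0,0,0,84],[0.9,0.95,0,0,0,0,84],[0.9,0.95,0,0,0,0,84]])

```text
time: 38.07
tool_pos: [0.6037, -0.0996, 0.24]
ee_rot: [-3.14, 0.0, 1.544]
wrist_force: [-0.7, -0.2, 0.0]
width: 0.084
finger_force: 0.0
```

```bash
python3 - <<'E'
from h import *
r=tins([(.680,-.078),(.668,.048)]); plan(r[0][0],r[0][1],.12,1.546)
E
```

```text
tin [ 0.6783 -0.0796] 0.963
tin [0.667  0.0493] 0.957
 shift [0.224 0.742 1.204] turn [-0.     0.    -0.002] calls>= 2 tool [ 0.6036 -0.0999  0.2404] yaw 1.544
```

>>> servo_tool(plan=[[0.1,0.35,0,0,0,0,84],[0.22,0.74,0.2,0,0,0,84],[0.224,0.742,0.6,0,0,0,84],[0.224,0.742,1,0,0,0,84],[0.224,0.742,1,0,0,0,84]])

```text
time: 38.53
tool_pos: [0.6722, -0.0781, 0.1276]
ee_rot: [-3.119, -0.003, 1.544]
wrist_force: [-0.8, 0.4, -3.0]
width: 0.0841
finger_force: 0.0
```

>>> servo_tool(plan=[[0,0,0.3,0,0,0,84],[0,0,0.6,0,0,0,84],[0,0,0.8,0,0,0,84],[0,0,0.8,0,0,0,84],[0,0,0.8,0,0,0,84],[0,0,0.8,0,0,0,84],[0,0,0.8,0,0,0,84],[0,0,0.8,0,0,0,84]])

```text
time: 39.2
tool_pos: [0.6809, -0.0786, 0.0638]
ee_rot: [3.137, 0.001, 1.545]
wrist_force: [0.1, 0.2, -0.2]
width: 0.0841
finger_force: 0.0
```

```bash
python3 - <<'E'
from h import *
r=tins([(.6785,-.0795)],pad=8)[0]; plan(r[0],r[1],.0375,1.546)
E
```

```text
tin [ 0.6781 -0.0788] 0.967
 shift [-0.004 -0.026  0.257] turn [ 0.003  0.    -0.   ] calls>= 1 tool [ 0.6806 -0.0784  0.0632] yaw 1.545
```

Then I carry it to (.5105,-.1953).

>>> servo_tool(plan=[[0,-0.01,0.12,0,0,0,84],[0,-0.01,0.22,0,0,0,84],[0,-0.01,0.22,0,0,0,84],[0,-0.01,0.22,0,0,0,84],[0,-0.01,0.22,0,0,0,50],[0,-0.01,0.22,0,0,0,50],[0,-0.01,0.22,0,0,0,50],[0,-0.01,0.22,0,0,0,50],[0,-0.01,0.22,0,0,0,50],[0,-0.01,0.22,0,0,0,50],[0,-0.01,0.22,0,0,0,50],[0,-0.01,0.22,0,0,0,50]])

```text
time: 40.25
tool_pos: [0.6787, -0.0781, 0.039]
ee_rot: [3.141, 0.0, 1.545]
wrist_force: [-0.3, 0.2, 1.4]
width: 0.0601
finger_force: 30.0
```

```bash
python3 - <<'E'
from h import *
plan(.5105,-.1953,.19,1.546)
E
```

```text
shift [-1.215 -1.65  -1.511] turn [ 0.001  0.    -0.   ] calls>= 2 tool [ 0.6787 -0.0781  0.039 ] yaw 1.545
```

>>> servo_tool(plan=[[0,0,-0.3,0,0,0,50],[0,0,-0.6,0,0,0,50],[0,0,-1,0,0,0,50],[-0.2,-0.3,-1,0,0,0,50],[-0.4,-0.6,-1,0,0,0,50],[-0.6,-0.85,-1,0,0,0,50]])

```text
time: 40.75
tool_pos: [0.591, -0.1362, 0.1394]
ee_rot: [3.14, 0.001, 1.547]
wrist_force: [-0.1, -1.0, -0.8]
width: 0.0593
finger_force: 30.0
```

>>> servo_tool(plan=[[-0.2,-0.3,-0.3,0,0,0,50],[-0.4,-0.6,-0.3,0,0,0,50],[-0.615,-0.8,-0.1,0,0,0,50],[-0.615,-0.8,0,0,0,0,50],[-0.615,-0.8,0,0,0,0,50],[-0.615,-0.8,0,0,0,0,50],[-0.615,-0.8,0,0,0,0,50],[-0.615,-0.8,0,0,0,0,50],[-0.615,-0.8,0,0,0,0,50]])

```text
time: 41.5
tool_pos: [0.5115, -0.1948, 0.1391]
ee_rot: [3.141, 0.0, 1.547]
wrist_force: [-0.1, -0.4, -0.3]
width: 0.0593
finger_force: 30.0
```

```bash
python3 - <<'E'
from h import *
plan(.5105,-.1953,.0812,1.546)
E
```

```text
shift [-0.006 -0.011  0.579] turn [0.001 0.    0.001] calls>= 1 tool [ 0.5115 -0.1948  0.1391] yaw 1.547
```

>>> servo_tool(plan=[[0,-0.004,0.2,0,0,0,50],[0,-0.004,0.38,0,0,0,50],[0,-0.004,0.5,0,0,0,50],[0,-0.004,0.575,0,0,0,50],[0,-0.004,0.575,0,0,0,50],[0,-0.004,0.575,0,0,0,50],[0,-0.004,0.575,0,0,0,50],[0,-0.004,0.575,0,0,0,65],[0,-0.004,0.575,0,0,0,65],[0,-0.004,0.575,0,0,0,65],[0,-0.004,0.575,0,0,0,65]])

```text
time: 42.42
tool_pos: [0.5102, -0.1954, 0.0814]
ee_rot: [3.141, 0.0, 1.545]
wrist_force: [0.4, -0.2, 0.1]
width: 0.0651
finger_force: 0.0
```

>>> servo_tool(plan=[[0,0,-0.2,0,0,0,65],[0,0,-0.5,0,0,0,66],[0,0,-0.8,0,0,0,80],[0,0,-1,0,0,0,84],[0,0,-1,0,0,0,84]])

```text
time: 42.83
tool_pos: [0.5125, -0.1966, 0.1873]
ee_rot: [3.131, 0.005, 1.545]
wrist_force: [0.5, 0.3, 0.6]
width: 0.0821
finger_force: 0.0
```

>>> servo_tool(plan=[[0.33,0.2,-0.3,0,0,0,84],[0.66,0.4,-0.6,0,0,0,84],[1,0.65,-0.6,0,0,0,84]])

```text
time: 43.08
tool_pos: [0.5709, -0.1075, 0.2426]
ee_rot: [3.136, 0.002, 1.542]
wrist_force: [0.6, -0.6, 1.7]
width: 0.0841
finger_force: 0.0
```

>>> servo_tool(plan=[[0.33,0.25,0,0,0,0,84],[0.66,0.5,0,0,0,0,84],[1,0.75,0,0,0,0,84],[1,0.75,0,0,0,0,84],[1,0.75,0,0,0,0,84],[1,0.75,0,0,0,0,84],[1,0.75,0,0,0,0,84]])

```text
time: 43.67
tool_pos: [0.6469, -0.0101, 0.2385]
ee_rot: [-3.141, 0.001, 1.544]
wrist_force: [-0.4, -0.9, -0.3]
width: 0.0842
finger_force: 0.0
```

```bash
python3 - <<'E'
from h import *
r=tins([(.667,.049)]); plan(r[0][0],r[0][1],.12,1.546)
E
```

```text
tin [0.6668 0.0492] 0.971
 shift [0.6   0.183 1.19 ] turn [-0.     0.    -0.002] calls>= 2 tool [ 0.6469 -0.0103  0.239 ] yaw 1.544
```

>>> servo_tool(plan=[[0.3,0.1,0,0,0,0,84],[0.6,0.183,0.2,0,0,0,84],[0.6,0.183,0.6,0,0,0,84],[0.6,0.183,1,0,0,0,84],[0.6,0.183,1,0,0,0,84]])

```text
time: 44.13
tool_pos: [0.6603, 0.0497, 0.1273]
ee_rot: [-3.121, 0.001, 1.544]
wrist_force: [-1.0, -0.4, -3.3]
width: 0.0841
finger_force: 0.0
```

>>> servo_tool(plan=[[0,0,0.3,0,0,0,84],[0,0,0.6,0,0,0,84],[0,0,0.8,0,0,0,84],[0,0,0.8,0,0,0,84],[0,0,0.8,0,0,0,84],[0,0,0.8,0,0,0,84],[0,0,0.8,0,0,0,84],[0,0,0.8,0,0,0,84]])

```text
time: 44.8
tool_pos: [0.669, 0.0503, 0.0621]
ee_rot: [3.137, 0.0, 1.545]
wrist_force: [0.1, 1.2, -0.4]
width: 0.0842
finger_force: 0.0
```

```bash
python3 - <<'E'
from h import *
r=tins([(.667,.049)],pad=8)[0]; plan(r[0],r[1],.0375,1.546)
E
```

```text
tin [0.6669 0.0492] 0.967
 shift [-0.013 -0.018  0.24 ] turn [ 0.003  0.    -0.   ] calls>= 1 tool [0.6687 0.0505 0.0615] yaw 1.545
```

>>> servo_tool(plan=[[-0.01,0,0.12,0,0,0,84],[-0.01,0,0.2,0,0,0,84],[-0.01,0,0.2,0,0,0,84],[-0.01,0,0.2,0,0,0,84],[-0.01,0,0.2,0,0,0,50],[-0.01,0,0.2,0,0,0,50],[-0.01,0,0.2,0,0,0,50],[-0.01,0,0.2,0,0,0,50],[-0.01,0,0.2,0,0,0,50],[-0.01,0,0.2,0,0,0,50],[-0.01,0,0.2,0,0,0,50],[-0.01,0,0.2,0,0,0,50]])

```text
time: 45.85
tool_pos: [0.6676, 0.0496, 0.0393]
ee_rot: [3.141, 0.0, 1.546]
wrist_force: [-0.9, -0.1, 1.5]
width: 0.0596
finger_force: 30.0
```

```bash
python3 - <<'E'
from h import *
plan(.4305,-.1933,.19,1.546)
E
```

```text
shift [-2.488 -2.307 -1.508] turn [ 0.  0. -0.] calls>= 3 tool [0.6676 0.0496 0.0393] yaw 1.546
```

>>> servo_tool(plan=[[0,0,-0.3,0,0,0,50],[0,0,-0.6,0,0,0,50],[0,0,-1,0,0,0,50],[-0.25,-0.25,-1,0,0,0,50],[-0.5,-0.5,-1,0,0,0,50],[-0.83,-0.77,-1,0,0,0,50]])

```text
time: 46.35
tool_pos: [0.5887, -0.0302, 0.1398]
ee_rot: [3.139, -0.0, 1.548]
wrist_force: [0.8, -2.4, -0.7]
width: 0.0593
finger_force: 30.0
```

>>> servo_tool(plan=[[-0.25,-0.25,-0.2,0,0,0,50],[-0.5,-0.5,-0.5,0,0,0,50],[-0.83,-0.77,-0.5,0,0,0,50]])

```text
time: 46.6
tool_pos: [0.5138, -0.1088, 0.1932]
ee_rot: [3.134, 0.001, 1.547]
wrist_force: [1.1, -0.7, 0.4]
width: 0.0595
finger_force: 30.0
```

>>> servo_tool(plan=[[-0.25,-0.25,0,0,0,0,50],[-0.5,-0.5,0,0,0,0,50],[-0.828,-0.767,0,0,0,0,50],[-0.828,-0.767,0.3,0,0,0,50],[-0.828,-0.767,0.5,0,0,0,50],[-0.828,-0.767,0.5,0,0,0,50],[-0.828,-0.767,0.5,0,0,0,50],[-0.828,-0.767,0.5,0,0,0,50],[-0.828,-0.767,0.5,0,0,0,50],[-0.828,-0.767,0.5,0,0,0,50]])

```text
time: 47.43
tool_pos: [0.4352, -0.1891, 0.1402]
ee_rot: [3.139, 0.001, 1.547]
wrist_force: [-0.0, 0.6, -1.2]
width: 0.0594
finger_force: 30.0
```

```bash
python3 - <<'E'
from h import *
plan(.4305,-.1933,.0815,1.546)
E
```

```text
shift [-0.042 -0.048  0.587] turn [0.002 0.001 0.   ] calls>= 1 tool [ 0.4352 -0.1891  0.1402] yaw 1.547
```

>>> servo_tool(plan=[[-0.037,-0.04,0.2,0,0,0,50],[-0.037,-0.04,0.3,0,0,0,50],[-0.037,-0.04,0.3,0,0,0,50],[-0.037,-0.04,0.3,0,0,0,50],[-0.037,-0.04,0.3,0,0,0,50],[-0.037,-0.04,0.3,0,0,0,50]])

```text
time: 47.93
tool_pos: [0.4307, -0.1929, 0.1097]
ee_rot: [3.14, 0.001, 1.546]
wrist_force: [-0.7, 0.1, -0.4]
width: 0.0595
finger_force: 30.0
```

```bash
python3 - <<'E'
from h import *
plan(.4305,-.1933,.0815,1.546)
E
```

```text
shift [-0.004 -0.002  0.282] turn [ 0.001  0.001 -0.   ] calls>= 1 tool [ 0.4307 -0.1929  0.1097] yaw 1.546
```

>>> servo_tool(plan=[[0,0,0.12,0,0,0,50],[0,0,0.22,0,0,0,50],[0,0,0.28,0,0,0,50],[0,0,0.28,0,0,0,50],[0,0,0.28,0,0,0,50],[0,0,0.28,0,0,0,50],[0,0,0.28,0,0,0,65],[0,0,0.28,0,0,0,65],[0,0,0.28,0,0,0,65],[0,0,0.28,0,0,0,65]])

```text
time: 48.77
tool_pos: [0.4301, -0.1927, 0.0809]
ee_rot: [3.141, 0.0, 1.545]
wrist_force: [0.1, -0.1, -0.8]
width: 0.0651
finger_force: 0.0
```

>>> servo_tool(plan=[[0,0,-0.2,0,0,0,65],[0,0,-0.5,0,0,0,66],[0,0,-0.8,0,0,0,80],[0,0,-1,0,0,0,84],[0,0,-1,0,0,0,60]])

```text
time: 49.18
tool_pos: [0.4325, -0.1941, 0.1864]
ee_rot: [3.132, 0.005, 1.546]
wrist_force: [0.7, -0.2, 0.5]
width: 0.0749
finger_force: 0.0
```

>>> servo_tool(plan=[[-0.33,0.1,-0.3,0,0,0,20],[-0.66,0.2,-0.6,0,0,0,0],[-1,0.3,-0.7,0,0,0,0]])

```text
time: 49.43
tool_pos: [0.4572, -0.2909, 0.2516]
ee_rot: [3.14, 0.001, 1.548]
wrist_force: [-0.3, -0.7, 0.3]
width: 0.0566
finger_force: 0.0
```

>>> servo_tool(plan=[[-0.33,0.1,-0.2,0,0,0,0],[-0.5,0.1,-0.2,0,0,0,0],[-0.5,0.1,-0.2,0,0,0,0],[-0.5,0.1,-0.2,0,0,0,0],[-0.5,0.1,-0.2,0,0,0,0],[-0.5,0.1,-0.2,0,0,0,0],[-0.5,0.1,-0.2,0,0,0,0]])

```text
time: 50.02
tool_pos: [0.4653, -0.3396, 0.2692]
ee_rot: [-3.141, -0.001, 1.547]
wrist_force: [-0.0, 0.1, 0.5]
width: 0.0095
finger_force: 0.0
```

```bash
python3 - <<'E'
from h import *
o=robot.get_obs();np.save('pose.npy',np.r_[o["tool_pos"],o["ee_rot"]]);W=snap("wrist","w10.png",1.4)
plan(.4645,-.38,.04,1.55)
E
```

```text
shift [-4.030e-01  1.000e-03  2.295e+00] turn [-0.    -0.    -0.002] calls>= 3 tool [ 0.4654 -0.3398  0.2695] yaw 1.547
```

View pics/w10.png

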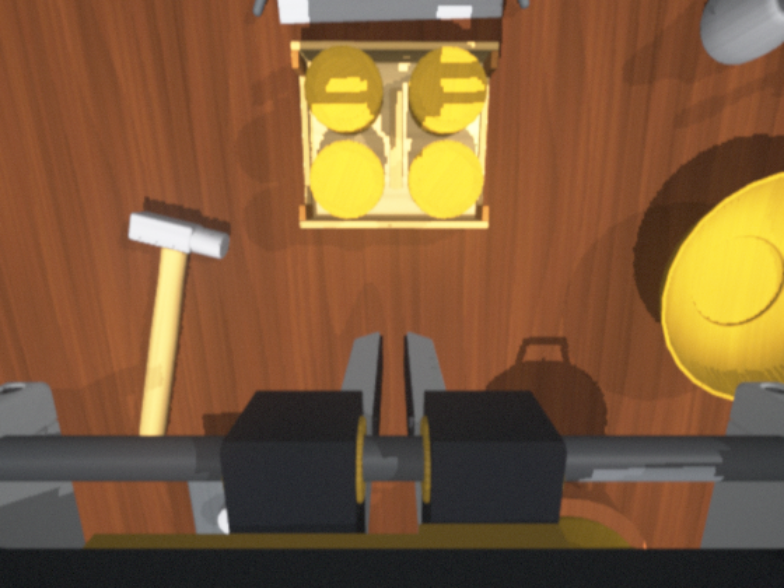

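All four tins stand on the separator, at (344,88), (448,88), (347,178) and (445,178). Now I plan the push: open fingers tilted so the tips lead, giving two contact points. First I need the scale's axis.

```bash
cat > s.py <<'E'
from h import *
p=robot.camera_params("wrist")
def cw(pos,rot):
    T=np.eye(4);T[:3,:3]=R.from_euler('xyz',rot).as_matrix();T[:3,3]=pos
    M=np.linalg.inv(T@np.array(p["tool_from_camera"]));return(np.array(p["camera_matrix"]),M[:3,:3],M[:3,3])
E
python3 - <<'E'
from s import *
def pr(n,c,L,s=1.4):
    q=np.array([ray(c,u/s,v/s,z)[:2] for u,v,z in L]); print(n,np.round(q,4).tolist(),'mid',np.round(q[:2].mean(0),4))
pr('foot w5',cw([.4325,-.2255,.2304],[-3.139,-.002,1.55]),[(319,151,0),(547,147,0)])
pr('foot w8',cw([.4683,-.2279,.2577],[-3.139,-.001,1.545]),[(286,153,0),(498,147,0)])
pr('foot w9',cw([.5077,-.2622,.2465],[-3.138,-.002,1.545]),[(235,112,0),(459,106,0)])
pr('back w4',cw([.651,.1653,.2718],[-3.138,.001,1.569]),[(55,151,.05),(222,150,.05)],1)
pr('back w6',cw([.4775,.3605,.2826],[-3.141,.001,1.569]),[(203,271,.05),(347,271,.05)],1)
v=np.load('pose.npy');pr('crate w10',cw(v[:3],v[3:]),[(291,43,.044),(497,43,.044),(488,228,.044),(300,228,.044)])
# find corners on saved wrist picture of the back stop
B=snap("side");d=cam("side")
for n in("scale","crate"): print(n,[(round(x['conf'],2),np.round(x['extent'])) for x in robot.find_in(n,"side")])
E
```

```text
foot w5 [[0.369, -0.1213], [0.5706, -0.1221]] mid [ 0.4698 -0.1217]
foot w8 [[0.3694, -0.1224], [0.5701, -0.1222]] mid [ 0.4697 -0.1223]
foot w9 [[0.3682, -0.121], [0.5703, -0.1213]] mid [ 0.4693 -0.1212]
back w4 [[0.3668, 0.2158], [0.5772, 0.2168]] mid [0.472  0.2163]
back w6 [[0.3665, 0.2412], [0.5728, 0.241]] mid [0.4696 0.2411]
crate w10 [[0.3861, -0.1512], [0.5557, -0.1552], [0.5533, -0.3062], [0.3816, -0.3022]] mid [ 0.4709 -0.1532]
scale [(0.97, array([255., 221., 117., 108.]))]
crate [(0.89, array([317., 286.,  81.,  69.]))]
```

>>> servo_tool(plan=[[-0.05,0.02,0.3,0,0.05,-0.005,94],[-0.1,0.044,0.6,0,0.1,-0.015,94],[-0.15,0.044,1,0,0.166,-0.015,94],[-0.15,0.044,1,0,0.166,-0.015,94],[-0.15,0.044,1,0,0.166,-0.015,94],[-0.15,0.044,1,0,0.166,-0.015,94],[-0.15,0.044,1,0,0.166,-0.015,94],[-0.15,0.044,1,0,0.166,-0.015,94],[-0.15,0.044,1,0,0.166,-0.015,94],[-0.15,0.044,1,0,0.166,-0.015,94]])

```text
time: 51.05
tool_pos: [0.4703, -0.3561, 0.1726]
ee_rot: [3.135, -0.257, 1.572]
wrist_force: [1.1, 0.3, 0.1]
width: 0.0639
finger_force: 0.0
```

```bash
cat >> h.py <<'E'
def lin(x,y,z):
    o=robot.get_obs(); M=R.from_euler('xyz',o["ee_rot"]); d=M.inv().apply(np.array([x,y,z])-o["tool_pos"])/.1
    print('shift',np.round(d,3),'tool',np.round(o["tool_pos"],4),'rpy',np.round(o["ee_rot"],4),'F',np.round(o["wrist_force"],1))
E
python3 - <<'E'
from h import *
lin(.4698,-.352,.038)
E
```

```text
shift [-0.302 -0.013  1.313] tool [ 0.4703 -0.3561  0.1726] rpy [ 3.135  -0.2567  1.5716] F [1.1 0.3 0.1]
```

>>> servo_tool(plan=[[-0.1,0,0.35,0,0,0,94],[-0.2,0,0.7,0,0,0,94],[-0.25,-0.01,0.95,0,0,0,94],[-0.25,-0.01,0.95,0,0,0,94],[-0.25,-0.01,0.95,0,0,0,94],[-0.25,-0.01,0.95,0,0,0,94],[-0.25,-0.01,0.95,0,0,0,94]])

```text
time: 51.63
tool_pos: [0.4702, -0.3573, 0.0747]
ee_rot: [3.134, -0.257, 1.571]
wrist_force: [0.3, 0.7, 0.1]
width: 0.0939
finger_force: 0.0
```

>>> servo_tool(plan=[[-0.05,0,0.2,0,0,0,94],[-0.06,0,0.34,0,0,0,94],[-0.06,0,0.34,0,0,0,94],[-0.06,0,0.34,0,0,0,94],[-0.06,0,0.34,0,0,0,94],[-0.06,0,0.34,0,0,0,94],[-0.06,0,0.34,0,0,0,94],[-0.06,0,0.34,0,0,0,94]])

```text
time: 52.3
tool_pos: [0.4694, -0.3536, 0.0382]
ee_rot: [3.137, -0.259, 1.57]
wrist_force: [-1.6, -0.4, -0.4]
width: 0.094
finger_force: 0.0
```

```bash
cat > path.py <<'E'
from h import *
S0=.1233
def zc(s): return np.interp(s,[-.45,-.30,-.247,-.171,-.15,0],[.022,.023,.026,.045,.050,.050])
def rows(y0,z0,th,y1,n):
    """rows for contact path; TCP y0,z0 -> y1"""
    out=[]
    for y in np.linspace(y0,y1,n+1)[1:]:
        z=zc(y+.012-S0)+.0143; dy,dz=y-y0,z-z0
        out.append([round((dy*np.cos(th)+dz*np.sin(th))/.1,3),round((dy*np.sin(th)-dz*np.cos(th))/.1,3)])
    return out
E
python3 - <<'E'
from path import *
o=robot.get_obs();lin(.4698,-.352,.038);th=-o["ee_rot"][1];y,z=o["tool_pos"][1:]
for y1,n in[(-.30,12),(-.25,12),(-.20,12),(-.15,12),(-.10,12),(-.062,12),(-.03,12),(0,10),(.034,12)]:
    r=rows(y,z,th,y1,n);print(y1,r[n//3-1],r[2*n//3-1],r[-1]); y=y1;z=zc(y+.012-S0)+.0143
E
```

```text
shift [0.015 0.004 0.006] tool [ 0.4694 -0.3536  0.0382] rpy [ 3.137  -0.2592  1.5699] F [-1.6 -0.4 -0.4]
-0.3 [np.float64(0.168), np.float64(0.064)] [np.float64(0.341), np.float64(0.109)] [np.float64(0.514), np.float64(0.153)]
-0.25 [np.float64(0.161), np.float64(0.042)] [np.float64(0.323), np.float64(0.083)] [np.float64(0.484), np.float64(0.125)]
-0.2 [np.float64(0.161), np.float64(0.042)] [np.float64(0.323), np.float64(0.083)] [np.float64(0.484), np.float64(0.125)]
-0.15 [np.float64(0.162), np.float64(0.039)] [np.float64(0.326), np.float64(0.073)] [np.float64(0.489), np.float64(0.106)]
-0.1 [np.float64(0.165), np.float64(0.029)] [np.float64(0.336), np.float64(0.032)] [np.float64(0.508), np.float64(0.034)]
-0.062 [np.float64(0.131), np.float64(0.002)] [np.float64(0.261), np.float64(0.004)] [np.float64(0.392), np.float64(0.006)]
-0.03 [np.float64(0.11), np.float64(0.003)] [np.float64(0.219), np.float64(0.005)] [np.float64(0.324), np.float64(0.028)]
0 [np.float64(0.087), np.float64(0.023)] [np.float64(0.174), np.float64(0.046)] [np.float64(0.29), np.float64(0.077)]
0.034 [np.float64(0.11), np.float64(0.029)] [np.float64(0.219), np.float64(0.058)] [np.float64(0.329), np.float64(0.087)]
```

>>> servo_tool(plan=[[0.043,0,0.015,0,0,0,94],[0.086,0,0.03,0,0,0,94],[0.128,0,0.045,0,0,0,94],[0.17,0,0.06,0,0,0,94],[0.213,0,0.072,0,0,0,94],[0.256,0,0.085,0,0,0,94],[0.3,0,0.097,0,0,0,94],[0.341,0,0.109,0,0,0,94],[0.384,0,0.12,0,0,0,94],[0.428,0,0.13,0,0,0,94],[0.47,0,0.142,0,0,0,94],[0.514,0,0.153,0,0,0,94]])

```text
time: 53.3
tool_pos: [0.469, -0.3, 0.0356]
ee_rot: [3.138, -0.259, 1.569]
wrist_force: [-0.1, -4.8, -2.1]
width: 0.094
finger_force: 2.2
```

>>> servo_tool(plan=[[0.04,0,0.01,0,0,0,94],[0.08,0,0.021,0,0,0,94],[0.121,0,0.031,0,0,0,94],[0.161,0,0.042,0,0,0,94],[0.202,0,0.052,0,0,0,94],[0.242,0,0.062,0,0,0,94],[0.282,0,0.073,0,0,0,94],[0.323,0,0.083,0,0,0,94],[0.363,0,0.094,0,0,0,94],[0.403,0,0.104,0,0,0,94],[0.444,0,0.115,0,0,0,94],[0.484,0,0.125,0,0,0,94]])

```text
time: 54.3
tool_pos: [0.4689, -0.2489, 0.0357]
ee_rot: [3.139, -0.261, 1.57]
wrist_force: [0.5, -4.1, -3.4]
width: 0.0941
finger_force: 2.3
```

```bash
python3 - <<'E'
from h import *
lin(.4698,-.25,.0386)
W=snap("wrist","w11.png",1.4)
c=cam("wrist")
for n in("crate","tin_a"): print(n,[(round(x['conf'],2),np.round(x['extent'])) for x in robot.find_in(n,"wrist")])
E
```

```text
shift [-0.003  0.009 -0.031] tool [ 0.4689 -0.2489  0.0357] rpy [ 3.1391 -0.2609  1.5695] F [ 0.5 -4.1 -3.4]
crate [(0.81, array([275., 153., 311., 180.]))]
tin_a [(0.88, array([186.,  48., 147.,  96.])), (0.86, array([189., 161., 144., 139.])), (0.85, array([368.,  49., 142.,  98.])), (0.66, array([369., 154., 146., 142.])), (0.27, array([276., 156., 310., 172.]))]
```

View pics/w11.png

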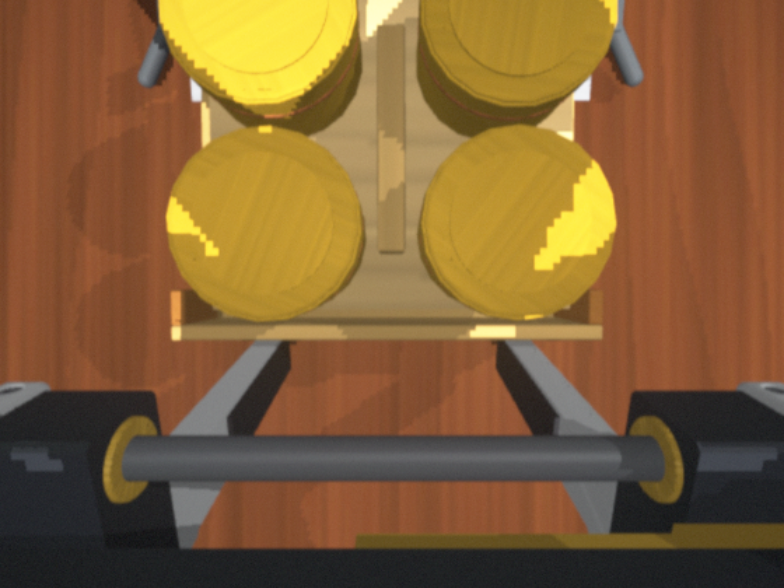

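The crate has squared up against both fingers at about 5 N, and the tins are standing. I keep pushing.

>>> servo_tool(plan=[[0.04,0,0.008,0,0,0,94],[0.08,0,0.016,0,0,0,94],[0.121,0,0.024,0,0,0,94],[0.161,0,0.032,0,0,0,94],[0.202,0,0.04,0,0,0,94],[0.242,0,0.048,0,0,0,94],[0.282,0,0.056,0,0,0,94],[0.323,0,0.064,0,0,0,94],[0.363,0,0.072,0,0,0,94],[0.403,0,0.08,0,0,0,94],[0.444,0,0.088,0,0,0,94],[0.484,0,0.096,0,0,0,94]])

```text
time: 55.45
tool_pos: [0.4693, -0.1998, 0.0392]
ee_rot: [3.138, -0.261, 1.57]
wrist_force: [-0.1, -3.6, -3.3]
width: 0.0938
finger_force: 2.2
```

>>> servo_tool(plan=[[0.041,0,0.009,0,0,0,94],[0.081,0,0.018,0,0,0,94],[0.122,0,0.027,0,0,0,94],[0.163,0,0.036,0,0,0,94],[0.204,0,0.045,0,0,0,94],[0.244,0,0.053,0,0,0,94],[0.285,0,0.062,0,0,0,94],[0.326,0,0.07,0,0,0,94],[0.367,0,0.078,0,0,0,94],[0.407,0,0.087,0,0,0,94],[0.448,0,0.096,0,0,0,94],[0.489,0,0.105,0,0,0,94]])

```text
time: 56.45
tool_pos: [0.4693, -0.1498, 0.0417]
ee_rot: [3.139, -0.261, 1.57]
wrist_force: [1.0, -4.4, -4.1]
width: 0.0941
finger_force: 2.2
```

```bash
python3 - <<'E'
from path import *
lin(.4698,-.15,.0405)
o=robot.get_obs();th=-o["ee_rot"][1];y,z=o["tool_pos"][1:]
for y1,n in[(-.10,12),(-.062,12),(-.03,12),(0,12),(.034,12)]:
    r=rows(y,z,th,y1,n);print(y1,[tuple(map(float,r[i])) for i in(2,5,8,11)]); y=y1;z=zc(y+.012-S0)+.0143
E
```

```text
shift [-0.005  0.005  0.011] tool [ 0.4693 -0.1498  0.0417] rpy [ 3.1386 -0.2607  1.5696] F [ 1.  -4.4 -4.1]
-0.1 [(0.117, 0.046), (0.244, 0.051), (0.373, 0.053), (0.501, 0.055)]
-0.062 [(0.098, 0.002), (0.196, 0.003), (0.294, 0.005), (0.392, 0.006)]
-0.03 [(0.082, 0.002), (0.164, 0.004), (0.246, 0.008), (0.324, 0.029)]
0 [(0.072, 0.019), (0.145, 0.039), (0.217, 0.058), (0.29, 0.077)]
0.034 [(0.082, 0.022), (0.164, 0.044), (0.246, 0.066), (0.329, 0.088)]
```

>>> servo_tool(plan=[[0.041,0,0.01,0,0,0,94],[0.082,0,0.02,0,0,0,94],[0.124,0,0.03,0,0,0,94],[0.166,0,0.036,0,0,0,94],[0.208,0,0.042,0,0,0,94],[0.25,0,0.046,0,0,0,94],[0.292,0,0.048,0,0,0,94],[0.334,0,0.05,0,0,0,94],[0.376,0,0.052,0,0,0,94],[0.418,0,0.053,0,0,0,94],[0.46,0,0.054,0,0,0,94],[0.501,0,0.055,0,0,0,94]])

```text
time: 57.45
tool_pos: [0.4695, -0.1003, 0.0495]
ee_rot: [3.138, -0.26, 1.57]
wrist_force: [-0.6, -5.5, -1.7]
width: 0.0942
finger_force: 2.8
```

>>> servo_tool(plan=[[0.033,0,0,0,0,0,94],[0.066,0,0.001,0,0,0,94],[0.098,0,0.002,0,0,0,94],[0.131,0,0.002,0,0,0,94],[0.164,0,0.003,0,0,0,94],[0.196,0,0.003,0,0,0,94],[0.229,0,0.004,0,0,0,94],[0.262,0,0.004,0,0,0,94],[0.294,0,0.005,0,0,0,94]])

```text
time: 58.2
tool_pos: [0.47, -0.0726, 0.0573]
ee_rot: [3.137, -0.258, 1.57]
wrist_force: [-1.1, -6.4, -0.1]
width: 0.094
finger_force: 3.6
```

```bash
python3 - <<'E'
from path import *
lin(.4698,-.072,.056)
snap("wrist","w12.png")
print([(round(x['conf'],2),np.round(x['extent'])) for x in robot.find_in("tin_a","wrist")])
E
```

```text
shift [ 0.002 -0.002  0.014] tool [ 0.47   -0.0726  0.0573] rpy [ 3.137  -0.2584  1.5699] F [-1.1 -6.4 -0.1]
[(0.84, array([367., 164., 143., 142.])), (0.79, array([371.,  51., 144., 102.])), (0.6, array([192., 170., 145., 143.]))]
```

>>> servo_tool(plan=[[0.025,0,0,0,0,0,94],[0.05,0,0,0,0,0,94],[0.075,0,0,0,0,0,94],[0.1,0,0,0,0,0,94],[0.125,0,0,0,0,0,94],[0.15,0,0,0,0,0,94],[0.175,0,0,0,0,0,94],[0.2,0,0.001,0,0,0,94],[0.225,0,0.002,0,0,0,94],[0.25,0,0.003,0,0,0,94],[0.275,0,0.004,0,0,0,94],[0.3,0,0.006,0,0,0,94]])

```text
time: 59.3
tool_pos: [0.471, -0.0448, 0.066]
ee_rot: [3.134, -0.256, 1.57]
wrist_force: [0.2, -10.9, 6.3]
width: 0.0941
finger_force: 5.1
```

```bash
python3 - <<'E'
from path import *
lin(.4698,-.0426,.063)
snap("wrist","w13.png")
for t in("tin_a","crate"):print([(round(x['conf'],2),np.round(x['extent'])) for x in robot.find_in(t,"wrist")])
E
```

```text
shift [ 0.013 -0.012  0.034] tool [ 0.471  -0.0448  0.066 ] rpy [ 3.1343 -0.2558  1.5704] F [  0.2 -10.9   6.3]
[(0.95, array([365.,  52., 139., 105.])), (0.68, array([195., 164., 140., 138.])), (0.63, array([367., 159., 138., 136.])), (0.63, array([189.,  52., 142., 104.])), (0.26, array([241., 154., 393., 308.]))]
[(0.61, array([275., 122., 300., 243.]))]
```

>>> servo_tool(plan=[[0.025,0,0,0,0,0,94],[0.05,0,0,0,0,0,94],[0.075,0,0,0,0,0,94],[0.1,0,0,0,0,0,94],[0.125,0,0,0,0,0,94],[0.15,0,0,0,0,0,94]])

```text
time: 59.95
tool_pos: [0.4718, -0.0304, 0.0708]
ee_rot: [3.132, -0.256, 1.571]
wrist_force: [-0.9, -10.6, 8.8]
width: 0.0942
finger_force: 5.5
```

```bash
python3 - <<'E'
from path import *
lin(.4698,-.028,.064)
c=cam("wrist");W=snap("wrist","w14.png")
for t in("tin_a","crate"):print([(round(x['conf'],2),np.round(x['extent'])) for x in robot.find_in(t,"wrist")])
# rows of the rear board's top edge beside the batten, in the three pictures
for f in("w12","w13","w14"):
    im=cv2.imread(f'pics/{f}.png'); print(f,proj(c,[(.47,robot.get_obs()["tool_pos"][1]+.014,.06)])[0].round(), im[215:260:3,280].tolist())
E
```

```text
shift [ 0.006 -0.021  0.072] tool [ 0.4718 -0.0304  0.0708] rpy [ 3.1321 -0.2558  1.5707] F [ -0.9 -10.6   8.8]
[(0.97, array([363., 152., 133., 130.])), (0.95, array([195., 158., 138., 133.])), (0.94, array([359.,  52., 130., 103.]))]
[(0.76, array([274., 121., 298., 241.]))]
w12 [277. 233.] [[90, 128, 150], [84, 121, 143], [83, 119, 141], [66, 97, 115], [64, 89, 109], [66, 89, 105], [69, 99, 119], [84, 123, 147], [83, 120, 147], [103, 129, 149], [154, 151, 149], [153, 150, 146], [240, 238, 237], [242, 240, 239], [243, 241, 241]]
w13 [277. 233.] [[92, 130, 154], [88, 126, 148], [83, 125, 147], [81, 123, 146], [68, 96, 114], [66, 93, 108], [84, 124, 148], [87, 126, 152], [87, 127, 152], [224, 225, 226], [245, 243, 244], [245, 242, 242], [226, 223, 221], [151, 148, 145], [223, 219, 219]]
w14 [277. 233.] [[90, 125, 147], [86, 121, 141], [83, 125, 150], [83, 123, 149], [85, 124, 148], [77, 117, 138], [86, 125, 151], [85, 124, 148], [150, 163, 174], [181, 178, 176], [149, 146, 141], [234, 231, 230], [244, 242, 242], [242, 239, 238], [242, 239, 239]]
```

```bash
python3 - <<'E'
from h import *
A=snap("scene");B=snap("side");W=cv2.imread('pics/w14.png')
def crop(im,n,s):
    u,v=proj(cam(n),[(.47,.05,.04)])[0].astype(int); print(n,u,v)
    return cv2.resize(im[max(0,v-50):v+50,max(0,u-66):u+67,::-1],(400,300),interpolation=cv2.INTER_CUBIC)
t=np.hstack([crop(A,"scene",1),crop(B,"side",1)]); b=cv2.resize(W,(400,300)); W2=cv2.resize(cv2.imread('pics/w12.png'),(400,300))
cv2.imwrite('pics/mix1.png',np.vstack([t,np.hstack([b,W2])]))
E
```

```text
scene 285 209
side 266 208
```

View pics/mix1.png

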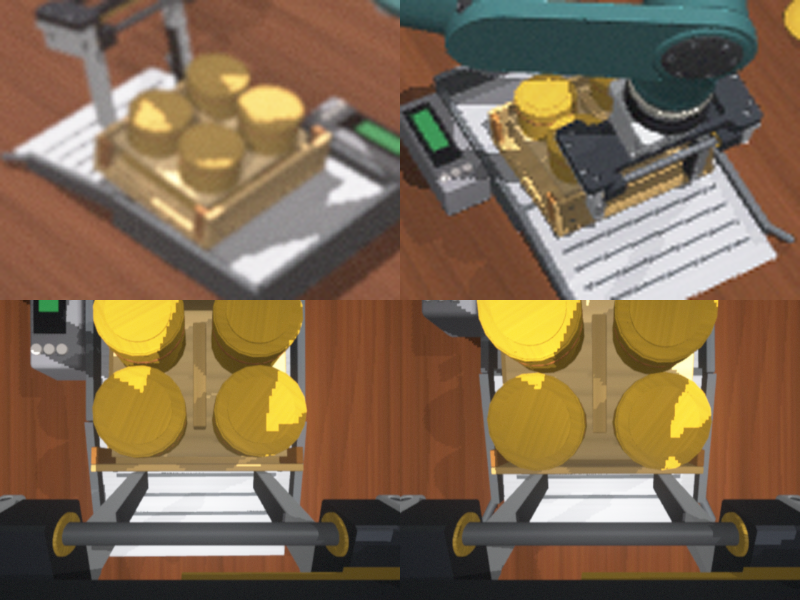

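In the mixed view all four tins stand on the crate, which has passed the crest with the fingers on its rear board (wrist crop row 468). I keep pushing level.

>>> servo_tool(plan=[[0.024,0,0.007,0,0,0,94],[0.048,0,0.014,0,0,0,94],[0.072,0,0.021,0,0,0,94],[0.096,0,0.028,0,0,0,94],[0.12,0,0.036,0,0,0,94],[0.144,0,0.045,0,0,0,94],[0.168,0,0.054,0,0,0,94],[0.192,0,0.063,0,0,0,94],[0.216,0,0.072,0,0,0,94],[0.24,0,0.08,0,0,0,94]])

```text
time: 61.03
tool_pos: [0.4713, -0.004, 0.0682]
ee_rot: [3.134, -0.258, 1.57]
wrist_force: [-0.2, -7.5, 5.1]
width: 0.0935
finger_force: 4.0
```

```bash
python3 - <<'E'
from path import *
lin(.4698,.034,.064)
W=snap("wrist","w15.png")
for t in("tin_a","crate"):print([(round(x['conf'],2),np.round(x['extent'])) for x in robot.find_in(t,"wrist")])
E
```

```text
shift [ 0.356 -0.016  0.138] tool [ 0.4713 -0.004   0.0682] rpy [ 3.1338 -0.2582  1.5705] F [-0.2 -7.5  5.1]
[(0.86, array([362.,  51., 125., 102.])), (0.77, array([364., 149., 135., 134.])), (0.67, array([196.,  51., 131., 100.])), (0.55, array([196., 154., 135., 130.]))]
[(0.93, array([274., 119., 297., 238.]))]
```

>>> servo_tool(plan=[[0.028,0,0.009,0,0,0,94],[0.056,0,0.019,0,0,0,94],[0.084,0,0.029,0,0,0,94],[0.112,0,0.039,0,0,0,94],[0.14,0,0.049,0,0,0,94],[0.168,0,0.059,0,0,0,94],[0.196,0,0.069,0,0,0,94],[0.224,0,0.079,0,0,0,94],[0.252,0,0.089,0,0,0,94],[0.28,0,0.099,0,0,0,94]])

```text
time: 62.02
tool_pos: [0.4717, 0.0251, 0.0665]
ee_rot: [3.133, -0.257, 1.571]
wrist_force: [0.5, -8.7, 4.6]
width: 0.0941
finger_force: 3.9
```

```bash
python3 - <<'E'
from path import *
lin(.4698,.034,.064)
W=snap("wrist","w16.png")
for t in("tin_a","crate"):print([(round(x['conf'],2),np.round(x['extent'])) for x in robot.find_in(t,"wrist")])
E
```

```text
shift [ 0.079 -0.02   0.046] tool [0.4717 0.0251 0.0665] rpy [ 3.1327 -0.2572  1.5706] F [ 0.5 -8.7  4.6]
[(0.97, array([362.,  51., 132., 102.])), (0.89, array([196., 156., 134., 133.])), (0.64, array([365., 151., 139., 134.])), (0.56, array([192.,  51., 130., 100.]))]
[(0.71, array([236., 195., 396., 390.]))]
```

>>> servo_tool(plan=[[0.015,0,0.005,0,0,0,94],[0.03,0,0.01,0,0,0,94],[0.045,0,0.015,0,0,0,94],[0.06,0,0.02,0,0,0,94]])

```text
time: 62.5
tool_pos: [0.4709, 0.0309, 0.0648]
ee_rot: [3.135, -0.256, 1.57]
wrist_force: [-0.8, -10.6, 7.6]
width: 0.0941
finger_force: 5.3
```

```bash
python3 - <<'E'
from path import *
lin(.4698,.034,.064)
W=snap("wrist","w17.png")
for t in("tin_a",):print([(round(x['conf'],2),np.round(x['extent'])) for x in robot.find_in(t,"wrist")])
E
```

```text
shift [ 0.028 -0.011  0.016] tool [0.4709 0.0309 0.0648] rpy [ 3.1352 -0.2562  1.5702] F [ -0.8 -10.6   7.6]
[(0.92, array([198., 160., 129., 129.])), (0.72, array([195.,  52., 128., 105.])), (0.69, array([362.,  52., 130., 104.])), (0.66, array([366., 156., 132., 131.]))]
```

>>> servo_tool(plan=[[-0.1,0,-0.026,0,0,0,94],[-0.2,0,-0.052,0,0,0,94],[-0.3,0,-0.078,0,0,0,94],[-0.5,0,-0.15,0,0,0,94],[-0.7,0,-0.4,0,0,0,94],[-0.9,0,-0.7,0,0,0,94],[-0.9,0,-1,0,0,0,94]])

```text
time: 63.18
tool_pos: [0.4676, -0.0821, 0.1349]
ee_rot: [-3.139, -0.263, 1.565]
wrist_force: [0.9, 0.1, -0.2]
width: 0.0941
finger_force: 0.0
```

>>> servo_tool(plan=[[0,0,-0.3,0,-0.06,0,94],[0,0,-0.6,0,-0.12,0,94],[0,0,-0.8,0,-0.164,0,94],[0,0,-0.8,0,-0.164,0,94],[0,0,-0.8,0,-0.164,0,94],[0,0,-0.8,0,-0.164,0,94],[0,0,-0.8,0,-0.164,0,94],[0,0,-0.8,0,-0.164,0,94],[0,0,-0.8,0,-0.164,0,94]])

```text
time: 63.93
tool_pos: [0.4682, -0.1006, 0.212]
ee_rot: [-3.141, -0.005, 1.568]
wrist_force: [-0.8, -1.2, 0.1]
width: 0.0941
finger_force: 0.0
```

```bash
python3 - <<'E'
from h import *
c=cam("wrist");W=snap("wrist","w18.png",1)
b=boxpts(.172,.152,.044)
lin(.47,0,.25)
for t in("crate","tin_a"):print(t,[(round(x['conf'],2),np.round(x['extent']),np.round(ray(c,*x['extent'][:2],.099 if t=='tin_a' else .064)[:2],4)) for x in robot.find_in(t,"wrist")])
# expected px of crate top corners when home, level
for y in(-.01,0,.01): print(y,proj(c,[(.47+sx*.086,.1233+y+sy*.076,.064) for sy in(1,-1) for sx in(-1,1)]).round(1).tolist())
# edges: column profile through centre, row profile
g=W.astype(int)
u=int(proj(c,[(.47,.1233,.064)])[0][0]); print(u,[(v,g[v,u-6].tolist()) for v in range(100,300,3)][:70])
E
```

```text
shift [ 1.008  0.013 -0.371] tool [ 0.4684 -0.1006  0.2124] rpy [ 3.141  -0.0043  1.568 ] F [-0.2 -0.1  0.3]
crate [(0.9, array([280.,  32., 178.,  65.]), array([0.4688, 0.0625]))]
tin_a [(0.61, array([333.,  21.,  79.,  41.]), array([0.512 , 0.0607])), (0.59, array([236.,  21.,  78.,  42.]), array([0.4326, 0.0606]))]
-0.01 [[176.8, -139.5], [386.2, -140.1], [190.9, 62.4], [372.6, 62.0]]
0 [[175.7, -154.9], [387.3, -155.6], [190.1, 50.8], [373.4, 50.3]]
0.01 [[174.6, -170.7], [388.3, -171.4], [189.3, 39.0], [374.2, 38.5]]
281 [(100, [237, 237, 241]), (103, [233, 233, 236]), (106, [237, 238, 240]), (109, [234, 235, 237]), (112, [141, 145, 150]), (115, [231, 232, 236]), (118, [236, 237, 239]), (121, [234, 236, 237]), (124, [238, 238, 240]), (127, [236, 237, 240]), (130, [219, 221, 224]), (133, [163, 167, 171]), (136, [243, 243, 245]), (139, [241, 242, 244]), (142, [243, 242, 245]), (145, [244, 245, 246]), (148, [239, 241, 242]), (151, [159, 163, 166]), (154, [238, 239, 242]), (157, [244, 245, 246]), (160, [246, 246, 248]), (163, [245, 245, 247]), (166, [240, 242, 243]), (169, [151, 156
[... 280 characters left out ...]
244, 245, 247]), (208, [216, 206, 203]), (211, [143, 96, 77]), (214, [137, 88, 68]), (217, [138, 90, 72]), (220, [139, 91, 71]), (223, [139, 89, 68]), (226, [137, 88, 65]), (229, [137, 85, 63]), (232, [132, 82, 60]), (235, [137, 85, 62]), (238, [137, 82, 60]), (241, [135, 80, 57]), (244, [133, 79, 54]), (247, [134, 81, 57]), (250, [134, 81, 56]), (253, [132, 78, 53]), (256, [133, 78, 52]), (259, [131, 78, 50]), (262, [128, 77, 47]), (265, [131, 77, 47]), (268, [131, 78, 50]), (271, [133, 76, 48]), (274, [132, 75, 49]), (277, [131, 75, 45]), (280, [132, 78, 49]), (283, [133, 78, 48]), (286, [131, 74, 44]), (289, [129, 76, 43]), (292, [129, 72, 40]), (295, [131, 76, 46]), (298, [133, 76, 45])]
```

>>> servo_tool(plan=[[0.3,0,-0.3,0,0,0,94],[0.6,0,-0.6,0,0,0,94],[0.95,0,-0.9,0,0,0,94],[0.95,0,-0.9,0,0,0,94],[0.95,0,-0.9,0,0,0,94],[0.95,0,-0.9,0,0,0,94],[0.95,0,-0.9,0,0,0,94],[0.95,0,-0.9,0,0,0,94]])

```text
time: 64.75
tool_pos: [0.4683, -0.0068, 0.3019]
ee_rot: [-3.141, -0.003, 1.567]
wrist_force: [0.4, 0.8, -0.2]
width: 0.0936
finger_force: 0.0
```

>>> servo_tool(plan=[[0.3,0,0,0,0,0,94],[0.5,0,0,0,0,0,94],[0.5,0,0,0,0,0,94],[0.5,0,0,0,0,0,94],[0.5,0,0,0,0,0,94],[0.5,0,0,0,0,0,94],[0.5,0,0,0,0,0,94]])

```text
time: 65.33
tool_pos: [0.469, 0.0433, 0.3039]
ee_rot: [3.139, -0.003, 1.567]
wrist_force: [-0.1, -0.2, -0.4]
width: 0.0938
finger_force: 0.0
```

```bash
cat > chk.py <<'E'
from h import *
c=cam("wrist");W=snap("wrist","chk%d.png"%int(robot.get_obs()["time"]*100)); lin(.47,.05,.3)
for t in("crate","tin_a"):print(t,[(round(x['conf'],2),np.round(x['extent'],1).tolist(),np.round(ray(c,*x['extent'][:2],.099 if t=='tin_a' else .064)[:2],4)) for x in robot.find_in(t,"wrist")])
q=cv2.cvtColor(W,cv2.COLOR_RGB2HSV)
m=brassS(W)
for x,y in[(.51,.089),(.43,.089),(.51,.157),(.43,.157)]:
    best=None
    for z in np.arange(.03,.075,.003):
        r,i=fit([(c,m)],cyl(.061,.038)[1::2],(x,y,0),z0=z,iters=(0,0),pad=8)
        if best is None or i>best[1]: best=(r,i,z)
    print('tin top disc',np.round(best[0][:2],4),round(best[1],3),'z0',round(best[2],3))
h=cv2.inRange(q,(15,35,100),(34,255,255))
for x in(.455,.47,.485):
    col=int(proj(c,[(x,.1233,.064)])[0][0]); v=np.where(h[:260,col])[0]; print('col',col,'wood rows',v.min(),v.max(),'rear y z.064',ray(c,col,v.max()+.5,.064)[1],'front',ray(c,col,v.min()-.5,.064)[1])
E
python3 chk.py
```

```text
shift [0.066 0.01  0.041] tool [0.469  0.0434 0.3041] rpy [ 3.1388e+00 -2.8000e-03  1.5674e+00] F [ 0.2 -0.2 -0. ]
crate [(0.78, [278.7, 126.4, 142.2, 125.8], array([0.4678, 0.1244]))]
tin_a [(0.88, [250.6, 159.2, 51.4, 54.3], array([0.4338, 0.0856])), (0.77, [315.9, 100.6, 50.9, 59.8], array([0.511 , 0.1522])), (0.7, [246.2, 101.4, 50.9, 54.9], array([0.4306, 0.1515])), (0.6, [315.1, 154.8, 50.3, 53.5], array([0.5116, 0.0906])), (0.56, [279.6, 128.1, 140.1, 121.1], array([0.469 , 0.1217]))]
tin top disc [0.5088 0.0992] 0.566 z0 0.072
tin top disc [0.4369 0.0983] 0.591 z0 0.072
tin top disc [0.5084 0.1545] 0.657 z0 0.072
tin top disc [0.4319 0.1546] 0.7 z0 0.072
col 268 wood rows 66 189 rear y z.064 0.041965383489320496 front 0.19651079231940638
col 280 wood rows 66 189 rear y z.064 0.04190645429971354 front 0.19647189813771954
col 292 wood rows 66 189 rear y z.064 0.04184751293046232 front 0.19643299667813718
```

```bash
python3 - <<'E'
from h import *
import glob
f=sorted(glob.glob('pics/chk*.png'))[-1]; W=cv2.imread(f); c=cam("wrist")
h=cv2.inRange(cv2.cvtColor(W,cv2.COLOR_BGR2HSV),(8,35,80),(34,255,255))
for v in list(range(64,74))+list(range(182,194)):
    u=np.where(h[v,180:380])[0]+180
    u=u[(u>190)&(u<370)]
    print(v,(u.min(),u.max(),len(u)) if len(u) else None, W[v,205:215:3].tolist())
for y,z in[(.195,.064),(.0435,.064),(.0435,.071)]: print(y,z,proj(c,[(.384,y,z),(.556,y,z)]).round(1).tolist())
E
```

```text
64 (np.int64(361), np.int64(369), 9) [[125, 123, 122], [223, 220, 219], [225, 221, 220], [224, 221, 220]]
65 (np.int64(361), np.int64(369), 9) [[126, 122, 121], [224, 221, 219], [223, 220, 220], [221, 219, 218]]
66 (np.int64(217), np.int64(369), 132) [[126, 122, 123], [226, 222, 221], [220, 221, 225], [202, 210, 221]]
67 (np.int64(211), np.int64(369), 149) [[124, 120, 123], [225, 220, 221], [206, 231, 243], [170, 223, 244]]
68 (np.int64(211), np.int64(369), 149) [[129, 127, 127], [224, 221, 220], [191, 237, 250], [154, 237, 253]]
69 (np.int64(211), np.int64(369), 150) [[130, 128, 128], [224, 220, 219], [184, 238, 251], [158, 242, 254]]
70 (np.int64(211), np.int64(369), 149) [[119, 117, 117], [225, 223, 221], [182, 235, 249], [153, 241, 254]]
71 (np.int64(211), np.int64(369), 148) [[110, 109, 108], [228, 224, 224], [184, 228, 244], [144, 235, 253]]
72 (np.int64(211), np.int64(369), 149) [[106, 103, 104], [235, 231, 231], [182, 217, 237], [117, 208, 247]]
73 (np.int64(211), np.int64(369), 149) [[95, 94, 93], [238, 237, 236], [171, 199, 230], [86, 169, 235]]
182 (np.int64(191), np.int64
[... 660 characters left out ...]
, [124, 121, 123], [76, 77, 85], [102, 103, 107]]
189 (np.int64(191), np.int64(369), 158) [[84, 93, 115], [123, 121, 123], [75, 76, 84], [103, 101, 104]]
190 (np.int64(191), np.int64(369), 29) [[80, 87, 113], [125, 122, 124], [78, 81, 86], [116, 116, 116]]
191 (np.int64(191), np.int64(369), 30) [[86, 93, 118], [125, 121, 120], [80, 81, 86], [125, 121, 124]]
192 (np.int64(191), np.int64(369), 31) [[81, 90, 117], [123, 121, 121], [82, 84, 88], [126, 125, 125]]
193 (np.int64(191), np.int64(369), 32) [[79, 89, 116], [124, 123, 122], [83, 84, 90], [147, 144, 146]]
0.195 0.064 [[210.3, 67.4], [349.9, 67.1]]
0.0435 0.064 [[217.1, 188.8], [343.8, 188.5]]
0.0435 0.071 [[216.0, 189.8], [344.8, 189.4]]
```

```bash
python3 - <<'E'
from h import *
import glob
W=cv2.imread(sorted(glob.glob('pics/chk*.png'))[-1]).astype(int)
for v in(68,70,186,188):
    yb=W[v,:,2]-W[v,:,0]  # red minus blue: wood
    print(v,'L',list(zip(range(206,224),yb[206:224].tolist())),'R',list(zip(range(338,356),yb[338:356].tolist())))
# side / scene crate fits at level and tilted hypothesis
A=snap("scene");s=cam("scene");q=cv2.cvtColor(A,cv2.COLOR_RGB2HSV);m=cv2.inRange(q,(15,30,90),(34,255,255))
pts=np.vstack([boxpts(.172,.152,.044)]+[cyl(.061,.038)+[sx*.04,sy*.034,.041] for sx in(-1,1) for sy in(-1,1)])
for t in(0,-.046):
  for z in(.02,.0235):
    P=pts@R.from_euler('x',t).as_matrix().T
    r,i=fit([(s,m)],P,(.469,.119,0),z0=z,iters=(0,0),pad=10); print(t,z,np.round(r,3),round(i,4))
E
```

```text
68 L [(206, -5), (207, -4), (208, -4), (209, -3), (210, 13), (211, 59), (212, 87), (213, 97), (214, 99), (215, 97), (216, 97), (217, 99), (218, 104), (219, 104), (220, 102), (221, 101), (222, 102), (223, 102)] R [(338, 109), (339, 103), (340, 102), (341, 102), (342, 102), (343, 100), (344, 98), (345, 98), (346, 97), (347, 97), (348, 96), (349, 82), (350, 37), (351, 1), (352, -2), (353, 0), (354, -4), (355, -8)]
70 L [(206, -4), (207, -4), (208, -4), (209, -3), (210, 15), (211, 67), (212, 95), (213, 100), (214, 101), (215, 102), (216, 100), (217, 99), (218, 100), (219, 101), (220, 100), (221, 99), (222, 99), (223, 99)] R [(338, 110), (339, 104), (340, 103), (341, 102), (342, 102), (343, 103), (344, 100), (345, 104), (346, 105), (347, 106), (348, 100), (349, 87), (350, 32), (351, -3), (352, -5), (353, 0), (354, -3), (355, -6)]
186 L [(206, 3), (207, 1), (208, 0), (209, -2), (210, 2), (211, 13), (212, 10), (213, 3), (214, 0), (215, 1), (216, 9), (217, 59), (218, 103), (219, 108), (220, 108), (221, 106), (222, 107), (223, 108)] R [(338, 96), (339, 98), (340, 97), (341, 99), (342, 96), (343, 101), (344, 69), (345, 15), (346, 13), (347, 17), (348, 11), (349, 2), (350, -1), (351, 3), (352, 4), (353, 12), (354, 48), (355, 77)]
188 L [(206, 4), (207, 1), (208, -1), (209, 0), (210, 2), (211, 9), (212, 10), (213, 7), (214, 5), (215, 5), (216, 12), (217, 48), (218, 94), (219, 103), (220, 101), (221, 104), (222, 103), (223, 101)] R [(338, 100), (339, 99), (340, 100), (341, 103), (342, 102), (343, 97), (344, 45), (345, 11), (346, 10), (347, 13), (348, 7), (349, 1), (350, -2), (351, 2), (352, 2), (353, 12), (354, 52), (355, 80)]
0 0.02 [0.467 0.122 0.007] 0.934
0 0.0235 [0.471 0.124 0.011] 0.9292
-0.046 0.02 [0.467 0.12  0.023] 0.9325
-0.046 0.0235 [0.47  0.122 0.033] 0.9278
```

Front and rear board widths match a level crate (139 px and 127 px, predicted 139.6 and 126.7). Its centre is within about 4 mm of the platform's, and all four tins are detected in place. I hand in.

```bash
python3 -c "
from bench import robot
print(robot.close_job())"
```

```text
the job is handed in; nothing more can be done
None
```

I handed the job in with the crate, holding both boxes, the separator and all four tins, sitting level on the scale platform behind the lip; my last camera check put it about 4 mm from centre, but the hand-in returned no verdict.

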